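Turn a plaque end for end in a drilling jig with a toggle clamp

ROBOT

A 7-joint arm with a two-finger parallel gripper is mounted at the origin on the work surface; the furniture and walls round the work are solid. World frame = base frame: x ahead of the robot, y to its left, z up, the work surface at z = 0. Lengths are in mm, angles in rad, forces in N, time in s.
With the tool pointing down it reaches from about 425 to 925 mm from the base axis. Payload 6.8 kg.
Tool frame: the origin (TCP) lies on the centre line of the jaws, within the pads' length; the fingertips stand 14 mm ahead of it and the grasp point (between the pads) lies 5 mm behind it (tip_extent is the distance from the TCP to the fingertips, in mm); z points along the fingers, y is the direction in which the jaws open and shut (so a half turn about z gives the same grasp; the last joint's range is limited). The gripper opens to 88 mm and grips with 3 to 60 N. Pads are 20 mm wide; open, the fingers measure 115 mm over their backs; the gripper's body (75 mm by 178 mm) begins 61 mm behind the grasp point.
Start: joints at [1.029, 0.477, 0.022, 1.555, -0.011, 1.109, -0.083], TCP at [283.728, -612.491, 236.664] pointing down, gripper open.
Joint ranges: [-2.96, 2.96], [-0.34, 2.1], [-1.41, 1.46], [0.24, 2.44], [-1.37, 4.51], [0.17, 1.92], [-2.96, 2.96]. Speed limits (rad/s): [2.39, 2.39, 3.14, 3.14, 3.14, 3.14, 3.14].

INTERFACE

Orientations are given as a unit quaternion [w, x, y, z].
In Python, from cell import observe, capture, camera_model, finish_job, recognise, cut_out, tip_extent gives the robot as it stands.
- The arm moves only by the tool arm_command, never from a script. Its argument "moves" is a list of rows, each a list of 5 numbers: the shift along the world's x, y, z in m, then the turn about the world's z in degrees, then the closure, from 0 (fully open) to 1 (shut). In form: [[x, y, z, twist, jaw], ...]. A call has exactly 8 rows; each row is the pose to reach, as a shift and turn from the pose commanded when the call began; what a row does not reach only later rows make up. A row lasts 1/10 s, in which the tool goes at most 50 mm and 8.59 degrees, less where a joint would pass 70% of its speed; a pose out of reach is approached as far as the arm can. A call with a gripper value outside its range is refused whole. The fingers move at their own pace and stop on an object; "newtons" is the grip in N (left out, the last holds). Time passes only in rows, so rows that repeat a pose let the fingers close, or fill a call up. It gives the time, the measured TCP pose, the force and the opening at its end, in the units of the state.
- observe(): the state, without advancing time (a new reading comes with each control period).
- capture(name): name is "scene" or "top"; returns the picture (400x640x3 uint8, blue, green, red); there is no depth.
- camera_model(name): a dict with "K" (3x3 intrinsics, pixels), "k1" (the pictures are not rectified: a ray, as slopes to the right and down, at radius r is drawn at 1 + k1 r^2 times it, then the intrinsics apply), "origin" and "orientation" of the camera in the world. Camera axes: x right, y down, z forward; pixel columns grow to the right and rows downward; lengths in mm; the calibration is good to about 2 mm. A picture is of the moment at which its call begins. camera_model takes no time and is no camera call.
- finish_job(): hands the job in, once; it reports no verdict.
Trained networks look in the newest picture that a camera, given by its name, has taken for a name from the list of things; names that differ only in an ending like _2 or _b are one class to them, and where a whole thing is asked for, a point or a joint stands for the part that bears it (a point fixed in the world has none). Each returns a list of dicts, best first, with "conf" (0 to 1); they miss things now and then, are a little off and sometimes report something else, mostly with a low value. They report only what shows in the picture. A call takes as long as a camera call. They do not tell look-alikes from the thing itself.
- recognise(camera, target): "extent" ([left, top, right, bottom] in pixels, round what is visible of it).
- cut_out(camera, target): "pixels" (400x640 bool, what is visible of it) and "extent" ([left, top, right, bottom] in pixels, round what is visible of it).
The state is a dict: "clock": time; "qpos": joint angles; "dq": joint speeds; "joint_torque": joint torques, N m; "ee_pos": TCP position; "tcp_rot": TCP orientation; "force": force on the tool from outside, world axes, zero at the start; "torque": the same for the moment, N m; "width": opening from 0.0 (shut) to 1.0 (fully open).
Only numpy, scipy, OpenCV 4.12 (cv2) and the standard library are available. Lean on these libraries where they do the work, as an engineer would, in place of code of your own. Each camera call takes 0.05 s, during which the arm holds its last target.

TASK

The plaque in the drilling jig has its first hole drilled. Swing the toggle clamp's blue handle back to release it, turn the plaque end for end (glazed face still up) so that its undrilled end lies under the drill bush, push it gently home against the two rear pins and the end stop, and swing the clamp over centre again until it is locked down on the plaque. Do not drop the plaque or ram it against the jig, and leave the things lying around the jig where they are.

Things in the scene. Friction and masses are not known exactly. Their poses are not given: they have to be found in the camera images.
- jig: Drilling jig fixed to the bench: plywood base (x -85 to 65, y -165 to 85, z 0 to 15 mm) with rests, stops, drill bush and toggle clamp. Origin: bench height, under the middle of the seated plaque; x towards the rear pins, y towards the end stop, z up. The seated plaque lies along y. The side x < -26 mm is open and the rails go on there: the plaque goes in and out that way.
- rest (a point): Middle of the seat, on the level of the rest rails' tops (jig x 0, y 0, z 23 mm). Two aluminium rails along x carry the plaque: at y = -36 and y = +26 mm, each 12 mm wide, from x = -76 to +30 mm, 8 mm above the plywood.
- rear_pins (a point): Midway between the two steel locating pins, where the seated plaque's rear long side is (jig x 26, y 0, z 23 mm). Pins: 10 mm thick, centres at jig x 31, y -40 and +40 mm, tops at z 32 mm; free between them.
- end_stop (a point): Middle of the end stop's face, where the seated plaque's end is (jig x 0, y 60, z 23 mm): aluminium block from y = 60 to 74 mm, x = -17 to 13 mm, top at z 34 mm.
- bush (a point): Drill bush axis at the underside of the bush plate (jig x 0, y 44, z 41 mm), 6 mm over a seated plaque. The plate spans y 31 to 57 mm, from x = -13 mm back to its post (x 39 to 61, y 31 to 61 mm); plate top z 49, bush top z 54 mm. It covers the plaque's end, so the plaque cannot be lifted straight out: slide it at least 42 mm (better 55) towards -x first, and bring it back the same way.
- plaque: Ceramic plaque 120 x 52 x 12 mm, about 0.22 kg, terracotta with a teal glazed face. Origin: centre of its underside. x along its length, towards the drilled end; z up out of the glazed face. At the start it is seated in the jig under the locked clamp, drilled end under the bush (its x along the jig's y).
- drilled_end (a point): Centre of the drilled 6 mm hole, on the glazed face, 16 mm from that end (x = +44 mm in the plaque frame).
- undrilled_end (a point): Spot of the second hole, on the glazed face, 16 mm from the plain end (x = -44 mm in the plaque frame), not marked. It must come under the bush.
- clamp_handle (a joint): Handle angle, rad: 0 = locked (upright, at its stop, past the dead centre at 0.12); 1.35 = fully open (lying back to the jig's -y, arm standing up). It turns about point clamp_hinge, axis along the jig's x. Below about 0.45 the rubber tip presses on a seated plaque; the handle must be forced past the dead centre with up to some 15 N at the grip, then snaps over. It stays open where it is left.
- clamp_grip (a point): Middle of the handle's blue plastic grip: 18 mm thick (along the jig's x), 22 mm wide, 78 mm long, 39 mm either way along the handle. Locked, it stands upright with this point at jig x 0, y -112, z 147 mm; its z axis points along the handle to the free end. Fully open it is at about y -231, z 90 mm.
- clamp_hinge (a point): Pivot of the handle (jig x 0, y -136, z 44 mm); the grip's middle moves on a circle of 105 mm radius about it.
- clamp_arm: The clamp's steel arm, 18 mm wide, with a rubber-tipped spindle, driven by the handle through a link. Locked, it lies at jig z 48 to 75 mm over the plaque, its tip at x 0, y -36 mm, pressing with about 30 N; open, it leans back over jig y -105 to -55 mm, reaching z 115 mm. Its frame is the jig's when locked, but for 0.05 rad.
- done_plaque: Finished cream-glazed plaque, 120 x 52 x 12 mm, two holes, lying on the bench to the left of the jig. Origin: centre of its underside. Leave it.
- tape_roll: Roll of cream tape lying flat to the left of the jig, 104 mm wide, 25 mm high. Leave it.
- stone_pot: Small grey-brown stoneware pot standing to the right of the jig, behind the clamp, 64 mm wide, 59 mm high. Leave it.
Not all that is in view belongs to the job. What is shaped like the plaque but pink or yellow is not meant.

How it is judged:
By the outcome, as a careful person would: the job done as asked, in the order asked, and still so for the second after the job is handed in, with the robot touching nothing.
It also fails if it takes over 72 s, if anything falls off the work surface, if the arm or the gripper's body presses on something with over 40 N, if the wrist force passes 120 N, or if a joint passes its speed limit or range.

## Working session

There is one attempt and no reset: what is moved stays moved. The work goes in short steps, Python scripts to look and compute and a tool call to move; the robot and the scene stay as the last step left them, time stands still between calls to the robot, and variables do not carry over. Pictures are saved under pics/ and viewed, and the job is handed in when it is done.

Besides the shell and the picture viewer there is one more tool, called after "Emit:" by a JSON object that holds its "method" and its "body". arm_command: Moves the arm, as the interface text tells. Its arguments: {"type":"object","properties":{"moves":{"type":"array"},"newtons":{"type":"number"}},"required":["moves"]}

```bash
ls -la; mkdir -p pics
python3 - <<'E'
from cell import *
import cv2,json
print(observe()); print(tip_extent)
for n in("scene","top"):
    im=capture(n); cv2.imwrite(f"pics/{n}0.png",im); print(n,camera_model(n))
E
```

```text
total 12
drwxr-xr-x  3 agent agent 4096 Dec  6 15:35 .
drwxr-xr-x 23 root  root  4096 Dec  6 15:35 ..
drwxr-xr-x  2 agent agent 4096 Dec  6 15:35 pics
{'clock': 0.0, 'qpos': array([ 1.02887187,  0.47777841,  0.02235518,  1.55640685, -0.0114981 ,
        1.10930271, -0.08310627]), 'dq': array([ 0.00110246, -0.00041676,  0.0012159 , -0.0031495 ,  0.00079642,
        0.00016344, -0.00092187]), 'joint_torque': array([ 4.37005986e-05, -5.82855642e+01,  1.53470714e+00, -2.72611123e+01,
       -5.44225203e-02,  1.69502775e-02,  1.17071763e-04]), 'ee_pos': array([ 283.47733275, -611.97350997,  235.71538227]), 'tcp_rot': array([-8.45131366e-04,  9.76565944e-01,  2.15216578e-01, -2.57390627e-04]), 'force': array([-0.32332579, -0.97502111,  0.18663168]), 'torque': array([-0.01310292, -0.01590736, -0.03360371]), 'width': 0.997963412453878}
14.0
scene {'K': array([[501.71768387,   0.        , 312.8895706 ],
       [  0.        , 501.71768387, 205.24843043],
       [  0.        ,   0.        ,   1.        ]]), 'k1': -0.0004727778432423834, 'origin': array([-334.690479  ,  539.54559282,  851.11669343]), 'orientation': array([ 0.22750143, -0.47726423,  0.75770884, -0.38254316])}
top {'K': array([[368.77675312,   0.        , 320.59333572],
       [  0.        , 368.77675312, 201.8629533 ],
       [  0.        ,   0.        ,   1.        ]]), 'k1': -0.01878967917695374, 'origin': array([ 460.16921852,   66.59116012, 1259.51203411]), 'orientation': array([-0.01900543,  0.70781908, -0.70594059,  0.01669802])}
```

View pics/scene0.png

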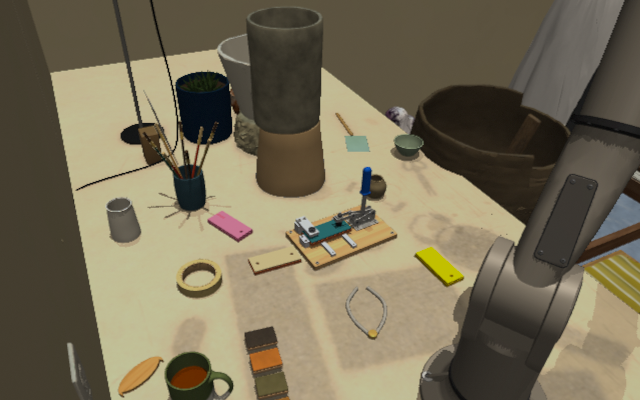

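View pics/top0.png

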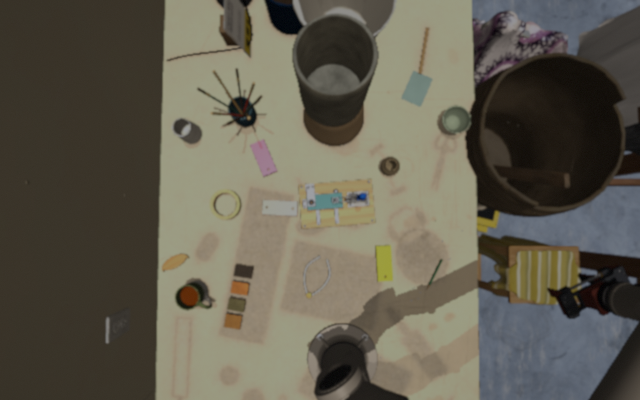

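```bash
cat > h.py <<'E'
import numpy as np,cv2
from scipy.spatial.transform import Rotation as R
from cell import *
def cam(n):
    m=camera_model(n); q=m["orientation"]; return m["K"],m["k1"],m["origin"],R.from_quat([q[1],q[2],q[3],q[0]]).as_matrix()
def proj(n,P):
    K,k1,o,Rm=cam(n); p=(np.atleast_2d(P)-o)@Rm; s=p[:,:2]/p[:,2:]; r2=(s**2).sum(1,keepdims=True); s=s*(1+k1*r2)
    return s*K[0,0]+K[:2,2]
def ray(n,uv):
    K,k1,o,Rm=cam(n); d=(np.array(uv,float)-K[:2,2])/K[0,0]; s=d.copy()
    for _ in range(20): s=d/(1+k1*(s**2).sum())
    v=Rm@np.array([s[0],s[1],1]); return o,v/np.linalg.norm(v)
def onz(n,uv,z):
    o,v=ray(n,uv); return o+v*(z-o[2])/v[2]
def tri(a,ua,b,ub):
    o1,v1=ray(a,ua);o2,v2=ray(b,ub)
    A=np.stack([v1,-v2],1); t=np.linalg.lstsq(A,o2-o1,rcond=None)[0]
    p,q=o1+v1*t[0],o2+v2*t[1]; return (p+q)/2,np.linalg.norm(p-q)
def crop(im,x0,y0,w,h,s,f):
    c=cv2.resize(im[y0:y0+h,x0:x0+w],None,fx=s,fy=s,interpolation=cv2.INTER_CUBIC); cv2.imwrite(f,c)
E
python3 - <<'E'
from h import *
s=cv2.imread("pics/scene0.png");t=cv2.imread("pics/top0.png")
crop(s,270,150,140,130,5.5,"pics/s0c.png"); crop(t,255,165,135,80,5.8,"pics/t0c.png")
for c in("scene","top"):
    capture(c)
    for n in("jig","plaque","clamp_handle","clamp_arm","done_plaque","tape_roll","stone_pot"):
        print(c,n,[(np.round(d["extent"]).tolist(),round(d["conf"],2)) for d in recognise(c,n)])
E
```

```text
scene jig [([287.0, 172.0, 395.0, 271.0], 0.84)]
scene plaque [([302.0, 221.0, 352.0, 244.0], 0.95), ([207.0, 214.0, 250.0, 240.0], 0.79), ([414.0, 248.0, 464.0, 287.0], 0.59), ([286.0, 171.0, 396.0, 272.0], 0.18)]
scene clamp_handle [([348.0, 165.0, 374.0, 220.0], 0.81)]
scene clamp_arm [([332.0, 209.0, 358.0, 224.0], 0.65)]
scene done_plaque [([249.0, 249.0, 303.0, 274.0], 0.75)]
scene tape_roll [([175.0, 258.0, 220.0, 298.0], 0.69), ([286.0, 172.0, 396.0, 270.0], 0.46)]
scene stone_pot [([367.0, 176.0, 385.0, 201.0], 0.53)]
top jig [([299.0, 180.0, 375.0, 230.0], 0.81)]
top plaque [([374.0, 245.0, 392.0, 281.0], 0.62), ([308.0, 195.0, 342.0, 210.0], 0.59), ([249.0, 137.0, 274.0, 173.0], 0.58)]
top clamp_handle [([352.0, 194.0, 367.0, 199.0], 0.51)]
top clamp_arm [([333.0, 197.0, 340.0, 201.0], 0.47), ([211.0, 189.0, 243.0, 216.0], 0.31)]
top done_plaque [([384.0, 158.0, 396.0, 174.0], 0.64), ([261.0, 198.0, 297.0, 213.0], 0.58)]
top tape_roll [([209.0, 186.0, 240.0, 217.0], 0.86)]
top stone_pot [([384.0, 160.0, 396.0, 172.0], 0.77)]
```

```bash
sleep 0
```

```text
(no output)
```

View pics/s0c.png

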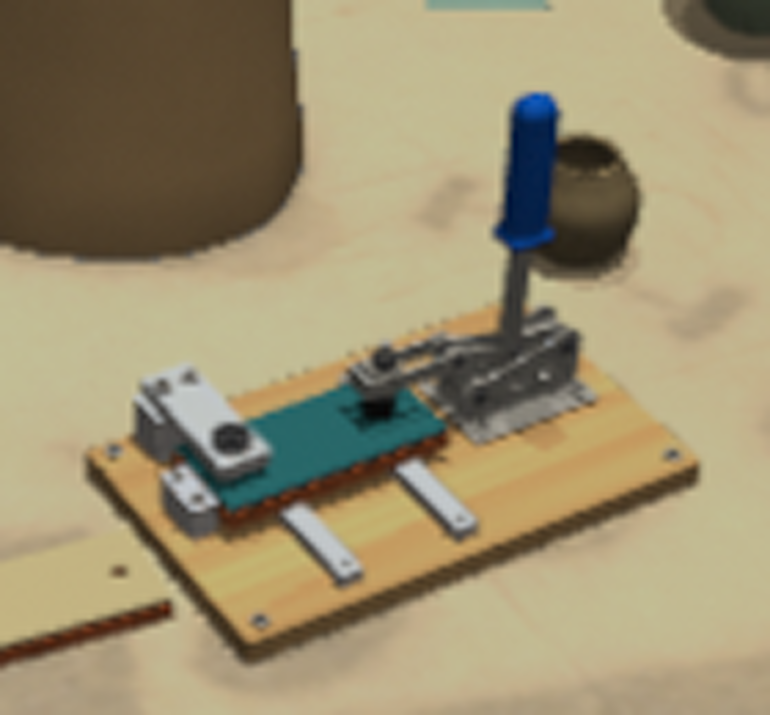

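View pics/t0c.png

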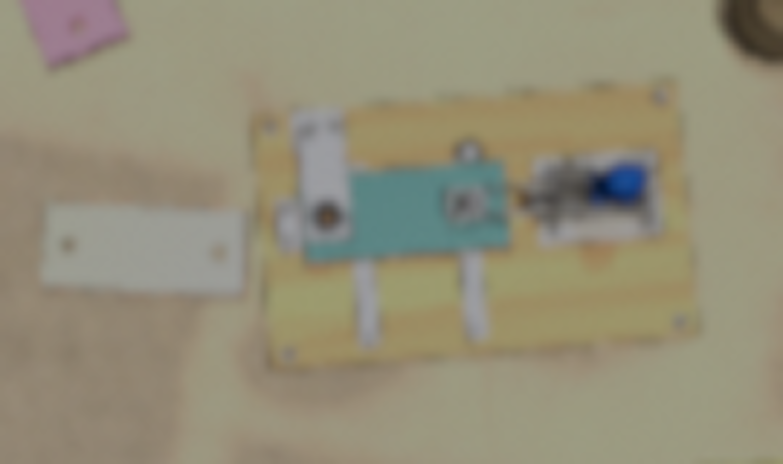

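```bash
cat > fit.py <<'E'
from h import *
from scipy.optimize import least_squares
S=lambda x,y:np.array([(x+.5)/5.5-.5+270,(y+.5)/5.5-.5+150])
T=lambda x,y:np.array([(x+.5)/5.8-.5+255,(y+.5)/5.8-.5+165])
obs=[("scene",S(88,458),(65,85,15)),("scene",S(245,643),(-85,85,15)),("scene",S(697,463),(-85,-165,15)),
("top",T(252,112),(65,85,15)),("top",T(678,82),(65,-165,15)),("top",T(700,335),(-85,-165,15)),("top",T(270,367),(-85,85,15)),
("scene",S(445,428),(-26,-60,35)),("top",T(508,245),(-26,-60,35)),("top",T(325,215),(0,44,54)),("scene",S(232,432),(0,44,54)),
("scene",S(343,577),(-76,26,23)),("scene",S(463,530),(-76,-36,23)),("top",T(369,345),(-76,26,23)),("top",T(478,340),(-76,-36,23)),
("scene",S(536,100),(0,-103,185))]
if __name__=="__main__":
    def W(p,P): c,s=np.cos(p[2]),np.sin(p[2]); P=np.array(P,float); return np.array([p[0]+c*P[0]-s*P[1],p[1]+s*P[0]+c*P[1],P[2]+p[3]])
    def f(p): return np.concatenate([proj(c,W(p,P))[0]-u for c,u,P in obs])
    r=least_squares(f,[640,30,0,0],loss="soft_l1"); print(r.x,np.round(r.fun.reshape(-1,2),1).tolist())
    for i,j in((0,3),(1,6),(2,5),(7,8),(10,9),(11,13),(12,14)):
        print(obs[i][2],tri("scene",obs[i][1],"top",obs[j][1]),W(r.x,obs[i][2]))
    for n,P in dict(grip=(0,-112,147),hinge=(0,-136,44),open=(0,-231,90),pl=(0,0,35)).items(): print(n,W(r.x,P))
E
python3 fit.py
```

```text
[ 5.26473297e+02  5.91591214e+01  7.32671984e-02 -6.04258429e+00] [[-0.4, -1.6], [0.3, 0.1], [1.0, -0.0], [-0.3, -0.2], [-0.5, -0.2], [-0.9, 0.2], [-0.4, -0.1], [1.1, 0.2], [0.4, 0.3], [0.1, -0.4], [-0.1, 0.7], [1.5, -0.7], [0.7, -0.4], [-0.3, -0.2], [-0.7, -0.6], [-2.7, 1.6]]
(65, 85, 15) (array([584.86713216, 147.90390097,   3.41025971]), np.float64(0.4387065343247702)) [585.07677054 148.68918823   8.95741571]
(-85, 85, 15) (array([435.64091701, 137.326853  ,   8.99053551]), np.float64(2.215274302568128)) [435.47919664 137.70893844   8.95741571]
(-85, -165, 15) (array([ 455.67479658, -112.90458224,    6.98160636]), np.float64(4.648496847889221)) [ 453.77961295 -111.62035138    8.95741571]
(-26, -60, 35) (array([506.27971887,  -0.8050217 ,  29.31142565]), np.float64(1.3304360594316984)) [504.9351505   -2.58315141  28.95741571]
(0, 44, 54) (array([521.87654649, 103.43921329,  51.47752753]), np.float64(0.24064096669713905)) [523.25242346 103.04107646  47.95741571]
(-76, 26, 23) (array([449.32444487,  80.6270341 ,  14.28165557]), np.float64(4.741506087461407)) [448.77394933  79.52604103  16.95741571]
(-76, -36, 23) (array([452.46459443,  17.35990392,  15.98194528]), np.float64(4.803720470001998)) [453.31245257  17.69237715  16.95741571]
grip [534.67188324 -52.54040039 140.95741571]
hinge [536.4287232  -76.47601222  37.95741571]
open [ 543.3828814  -171.22114235   83.95741571]
pl [526.47329673  59.15912145  28.95741571]
```

```bash
cat >> fit.py <<'E'
    print("--- z0 + camera biases")
    def proj2(n,P,b):
        K,k1,o,Rm=cam(n); p=(np.atleast_2d(P)-o-b[:3])@(R.from_rotvec(b[3:]).as_matrix()@Rm); s=p[:,:2]/p[:,2:]; r2=(s**2).sum(1,keepdims=True); return s*(1+k1*r2)*K[0,0]+K[:2,2]
    def g(p):
        b={"scene":p[3:9],"top":p[9:15]}
        e=[(proj2(c,W([p[0],p[1],p[2],0],P),b[c])[0]-u)/0.7 for c,u,P in obs]
        return np.concatenate(e+[p[3:6]/2,p[6:9]/.002,p[9:12]/2,p[12:15]/.002])
    r=least_squares(g,[526,59,.073]+[0]*12); print(np.round(r.x,4)); print(np.round(r.fun[:32].reshape(-1,2)*.7,1).tolist())
    cov=np.linalg.inv(r.jac.T@r.jac); print("sd",np.sqrt(np.diag(cov))[:3])
    x=[*r.x[:3],0]
    for n,P in dict(grip=(0,-112,147),hinge=(0,-136,44),open=(0,-231,90),pl=(0,0,35)).items(): print(n,W(x,P))
    for n,e in dict(grip=(0,-112,147)).items():
        print(proj2("scene",W(x,e),r.x[3:9]),proj2("top",W(x,e),r.x[9:15]))
    print("vase",onz("top",(335,143),0),onz("top",(335,126),150),"pot",onz("top",(389,167),50),"spot",onz("top",(433,195),0), proj("scene",[[500,-320,0],[440,-320,0],[560,-320,0]]),proj("top",[[500,-320,0],[440,-320,0],[560,-320,0]]))
E
python3 fit.py | sed -n '/---/,$p'; python3 -c "
from h import *
t=cv2.imread('pics/top0.png'); crop(t,340,130,140,150,5,'pics/t0r.png')"
```

```text
Traceback (most recent call last):
  File "fit.py", line 13, in <module>
    r=least_squares(f,[640,30,0,0],loss="soft_l1"); print(r.x,np.round(r.fun.reshape(-1,2),1).tolist())
  File "fit.py", line 12, in f
    def f(p): return np.concatenate([proj(c,W(p,P))[0]-u for c,u,P in obs])
                                     ~~~~^^^^^^^^^^
  File "h.py", line 7, in proj
    K,k1,o,Rm=cam(n); p=(np.atleast_2d(P)-o)@Rm; s=p[:,:2]/p[:,2:]; r2=(s**2).sum(1,keepdims=True); s=s*(1+k1*r2)
              ~~~^^^
  File "h.py", line 5, in cam
    m=camera_model(n); q=m["orientation"]; return m["K"],m["k1"],m["origin"],R.from_quat([q[1],q[2],q[3],q[0]]).as_matrix()
ValueError: time passes only in moves, steps and waits
```

View pics/t0r.png

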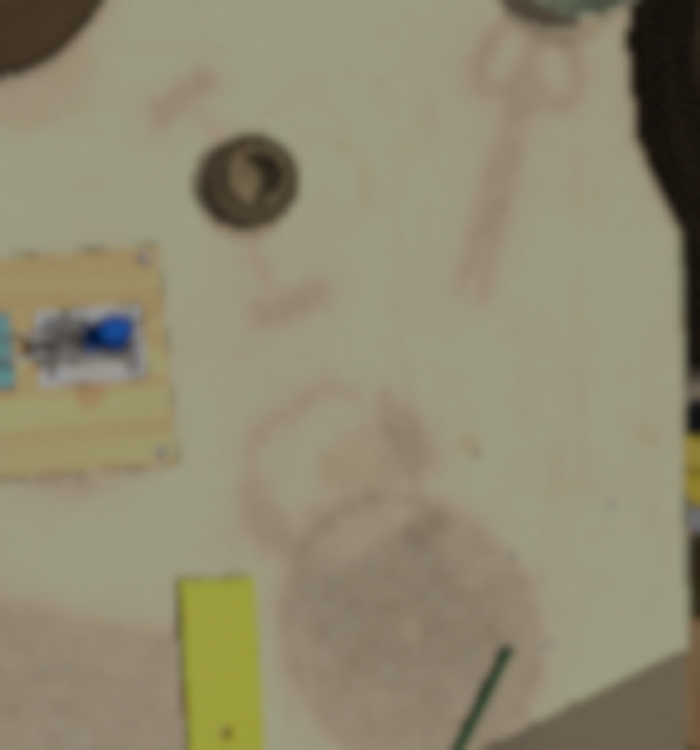

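```bash
python3 - <<'E'
import re
s=open('h.py').read()
s=s.replace('def cam(n):','import functools\n@functools.cache\ndef cam(n):'); open('h.py','w').write(s)
E
python3 fit.py | sed -n '/---/,$p'
```

```text
--- z0 + camera biases
[ 5.240817e+02  6.001490e+01  7.250000e-02  6.316000e-01 -6.246000e-01
  6.669000e-01 -1.600000e-03 -8.000000e-04  1.000000e-04 -6.316000e-01
  6.246000e-01  3.590000e-02  9.000000e-04  8.000000e-04 -3.000000e-04]
[[-0.8, -1.7], [0.0, 0.2], [1.1, 0.1], [-0.1, -0.1], [-0.0, -0.1], [-0.4, 0.5], [-0.3, 0.1], [1.0, 0.2], [0.7, 0.5], [0.3, -0.2], [-0.4, 0.6], [1.3, -0.7], [0.6, -0.4], [-0.1, 0.1], [-0.4, -0.4], [-2.7, 1.3]]
sd [2.57172144 2.41756361 0.00564931]
grip [532.1997231  -51.69048989 147.        ]
hinge [533.93930814 -75.62736195  44.        ]
open [ 540.82516559 -170.37748051   90.        ]
pl [524.08165959  60.01491304  35.        ]
[[366.04341005 180.88386721]] [[361.48628221 196.23660378]]
vase [727.21944779  21.65901776   0.        ] [747.74798066  27.03627456 150.        ] pot [ 637.08717225 -154.83834864   50.        ] spot [ 548.35275741 -314.21369427    0.        ] [[449.41237528 206.45880551]
 [463.28816765 218.51499479]
 [436.34549099 195.10558436]] [[434.86651566 209.11488506]
 [435.08415709 226.69813483]
 [434.64015023 191.61392916]]
```

Emit:
{"method": "arm_command", "body": {"moves": [[0.02,0.04,0.01,8,0],[0.04,0.08,0.02,16,0],[0.06,0.12,0.02,24,0],[0.08,0.16,0.02,32,0],[0.1,0.2,0.02,40,0],[0.12,0.24,0.02,48,0],[0.14,0.28,0.02,56,0],[0.16,0.32,0.02,64,0]], "newtons": 25}}

```text
clock: 1.7
ee_pos: [444.3, -290.9, 257.0]
tcp_rot: [0.0, 0.712, 0.702, -0.0]
force: [0.6, 0.1, 0.5]
width: 1.002
```

Emit:
{"method": "arm_command", "body": {"moves": [[0.03,0.04,0,5.4,0],[0.06,0.08,0,5.4,0],[0.08,0.12,0,5.4,0],[0.09,0.15,0,5.4,0],[0.09,0.15,0,5.4,0],[0.09,0.15,0,5.4,0],[0.09,0.15,0,5.4,0],[0.09,0.15,0,5.4,0]]}}

```text
clock: 2.5
ee_pos: [533.2, -144.3, 256.6]
tcp_rot: [0.0, 0.681, 0.732, -0.0]
force: [0.4, -0.2, 0.7]
width: 1.001
```

Run:
```python
from h import *
for n in("scene","top"): cv2.imwrite(f"pics/{n}1.png",capture(n))
o=observe(); print(o)
q=o["tcp_rot"];Rm=R.from_quat([q[1],q[2],q[3],q[0]]).as_matrix(); print(Rm)
p=o["ee_pos"]
for s in(-1,1):
    for w in (44,57.5):
        P=p+Rm@np.array([0,s*w,14]); print(s,w,P,proj("scene",P),proj("top",P))
s=cv2.imread("pics/scene1.png");t=cv2.imread("pics/top1.png")
crop(s,300,120,160,130,5,"pics/s1c.png"); crop(t,290,150,135,90,5.8,"pics/t1c.png")
```

```text
{'clock': 2.6, 'qpos': array([ 0.50780363,  0.28962904, -0.43344928,  1.80500613,  0.13712893,
        1.07650065,  0.09692091]), 'dq': array([-3.31198103e-03, -1.31814527e-03, -5.48123048e-03, -2.23293700e-03,
       -1.95171109e-03, -3.29723650e-04,  8.16043776e-05]), 'joint_torque': array([-5.46439912e-02, -4.41195416e+01, -2.85797060e+00, -2.65579855e+01,
       -4.79944877e-02,  2.39796715e-02,  4.02944279e-03]), 'ee_pos': array([ 533.32230746, -143.87161884,  256.66227825]), 'tcp_rot': array([ 8.12282667e-05,  6.81213042e-01,  7.32085208e-01, -1.82604454e-04]), 'force': array([-0.51410671, -0.00894358, -0.21081004]), 'torque': array([-0.04184027, -0.07500527, -0.01112309]), 'width': 0.9995710604816985}
[[-7.18975701e-02  9.97412012e-01 -1.29853046e-04]
 [ 9.97411953e-01  7.18975166e-02 -3.78031549e-04]
 [-3.67717096e-04 -1.56696530e-04 -9.99999920e-01]]
-1 44 [ 489.43436097 -147.04040201  242.66917402] [[413.2422057  146.52890176]] [[399.25071721 210.07558257]]
-1 57.5 [ 475.9692988  -148.01101848  242.67128942] [[416.88234385 149.08393268]] [[399.64069691 214.96043297]]
1 44 [ 577.20661806 -140.71342055  242.65538472] [[390.81599407 130.78804481]] [[396.70872027 178.39257893]]
1 57.5 [ 590.67168023 -139.74280408  242.65326932] [[387.56304014 128.50484135]] [[396.31886193 173.55738933]]
```

View pics/s1c.png

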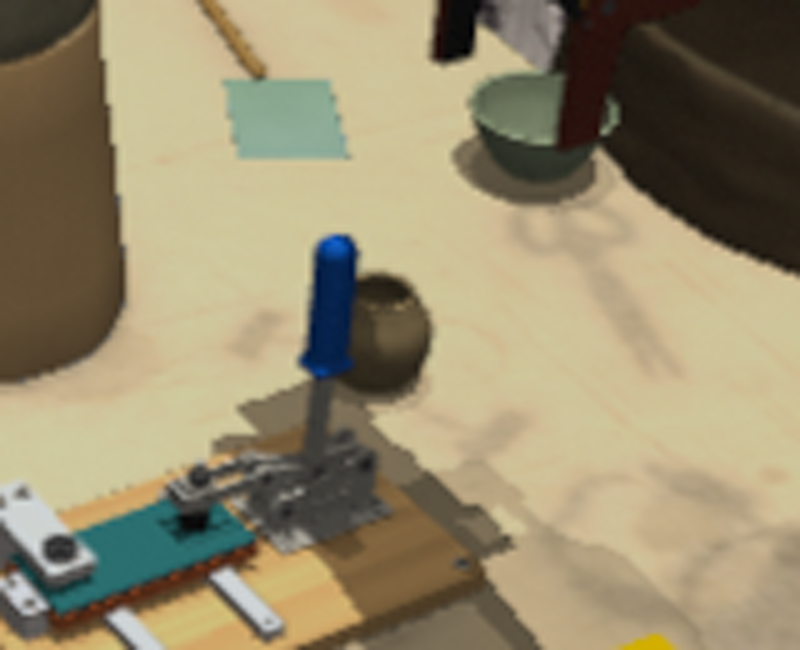

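View pics/t1c.png

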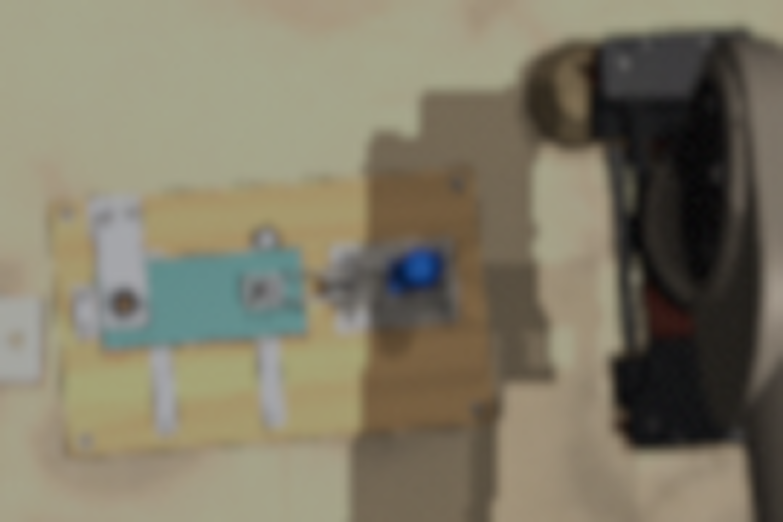

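Run:
```python
from h import *
print(tri("scene",(367.2,168.5),"top",(363.2,195.5)))
print(onz("top",(363.2,195.5),186))
for b in [(524,60,.0725),(526.5,59.2,.0733)]:
    c,s=np.cos(b[2]),np.sin(b[2])
    for P in [(0,-112,186),(0,-112,108),(0,-112,147)]:
        W=[b[0]+c*P[0]-s*P[1],b[1]+s*P[0]+c*P[1],P[2]]; print(W,proj("scene",W),proj("top",W))
for n in("clamp_handle",):
    capture("scene");capture("top")
    for c in("scene","top"): 
        d=cut_out(c,n)
        for e in d[:2]:
            ys,xs=np.where(e["pixels"]); print(c,e["conf"],e["extent"],xs.mean(),ys.mean())
```

```text
(array([534.55092773, -53.77250706, 178.38162002]), np.float64(2.6864438555466887))
[533.32500393 -54.06131127 186.        ]
[np.float64(532.1128884109385), np.float64(-51.70577890884455), 186] [[367.8081734  166.58554687]] [[362.39383344 195.91257713]]
[np.float64(532.1128884109385), np.float64(-51.70577890884455), 108] [[365.16099764 192.40293358]] [[359.65130011 197.5731198 ]]
[np.float64(532.1128884109385), np.float64(-51.70577890884455), 147] [[366.4597663  179.73645437]] [[360.97467255 196.77185423]]
[np.float64(534.7022504284092), np.float64(-52.499252852960765), 186] [[367.53872571 165.99248985]] [[362.66309287 195.02751081]]
[np.float64(534.7022504284092), np.float64(-52.499252852960765), 108] [[364.90585687 191.78882448]] [[359.90272146 196.74760823]]
[np.float64(534.7022504284092), np.float64(-52.499252852960765), 147] [[366.197648   179.13226393]] [[361.234708   195.91760143]]
scene 0.78 [355.2, 166.7, 373.7, 215.7] 364.3031914893617 190.25265957446808
scene 0.47 [370.1, 175.7, 385.9, 201.0] 376.50333333333333 185.78666666666666
```

Emit:
{"method": "arm_command", "body": {"moves": [[0,0.03,0,0,0],[0,0.07,0,0,0],[0,0.092,0,0,0],[0,0.092,-0.03,0,0],[0,0.092,-0.06,0,0.4],[0,0.092,-0.09,0,0.4],[0,0.092,-0.112,0,0.6],[0,0.092,-0.112,0,0.6]], "newtons": 8}}

```text
clock: 3.6
ee_pos: [531.6, -50.6, 141.9]
tcp_rot: [-0.002, 0.68, 0.733, -0.002]
force: [-0.5, -0.4, -0.5]
width: 0.675
```

Run:
```python
from h import *
s=capture("scene"); crop(s,300,100,130,130,5.5,"pics/s2c.png")
print(observe()["force"],observe()["width"])
```

```text
[ 0.88582959 -0.53120295  0.37162948] 0.6276022742683228
```

View pics/s2c.png

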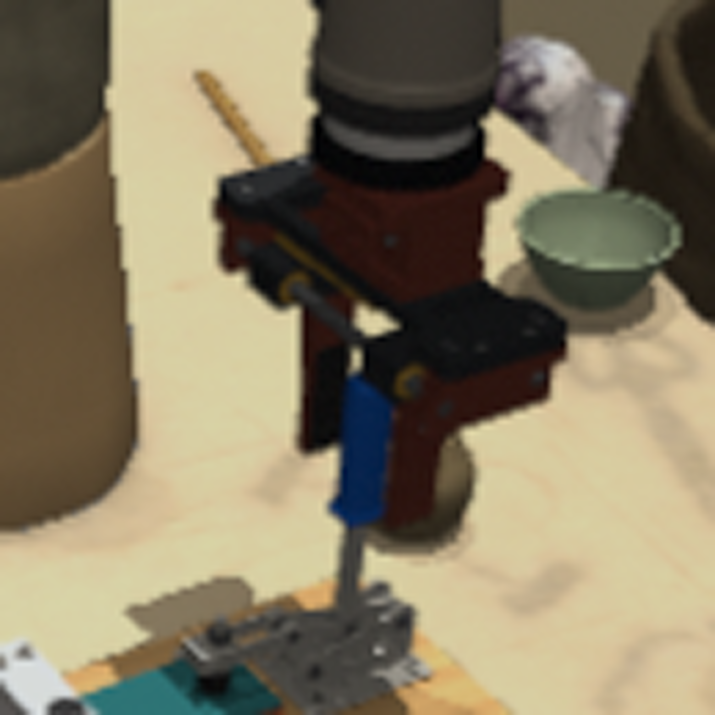

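Emit:
{"method": "arm_command", "body": {"moves": [[0,0,0,0,0.7],[0,0,0,0,0.8],[0,0,0,0,0.9],[0,0,0,0,1],[0,0,0,0,1],[0,0,0,0,1],[0,0,0,0,1],[0,0,0,0,1]], "newtons": 8}}

```text
clock: 4.45
ee_pos: [534.2, -50.6, 145.2]
tcp_rot: [0.0, 0.68, 0.733, 0.0]
force: [-1.0, -0.8, 5.1]
width: 0.209
```

Run:
```python
from h import *
s=capture("scene"); crop(s,300,100,130,130,5.5,"pics/s3c.png")
o=observe();print(o["ee_pos"],o["force"],o["width"],o["torque"])
```

```text
[534.21365693 -50.52310008 145.20535498] [ 0.90301875 -1.06520671  4.42884883] 0.20495986785179068 [-0.145745    0.03258061  0.14616536]
```

View pics/s3c.png

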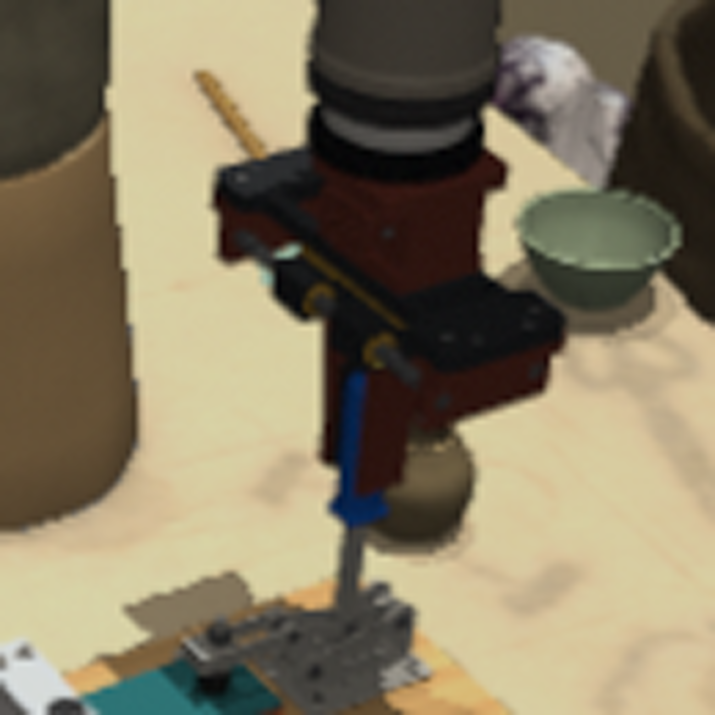

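Emit:
{"method": "arm_command", "body": {"moves": [[0,0,0,0,1],[0,0,0,0,1],[0.0005,-0.0065,0.0012,0,1],[0.001,-0.013,0.002,0,1],[0.0015,-0.0195,0.0025,0,1],[0.002,-0.026,0.0027,0,1],[0.003,-0.039,0.0017,0,1],[0.004,-0.052,-0.001,0,1]], "newtons": 30}}

```text
clock: 5.3
ee_pos: [538.4, -100.9, 144.3]
tcp_rot: [-0.0, 0.68, 0.734, 0.001]
force: [0.7, 1.9, 5.6]
width: 0.198
```

Run:
```python
from h import *
s=capture("scene"); crop(s,300,100,130,130,5.5,"pics/s4c.png")
o=observe();print(o["ee_pos"],o["force"],o["width"],o["torque"])
```

```text
[ 538.6175521  -104.2191307   143.72782337] [3.45511422 0.29754171 2.9410308 ] 0.20423684646345566 [ 0.5535016  -0.25499478  0.32937593]
```

View pics/s4c.png

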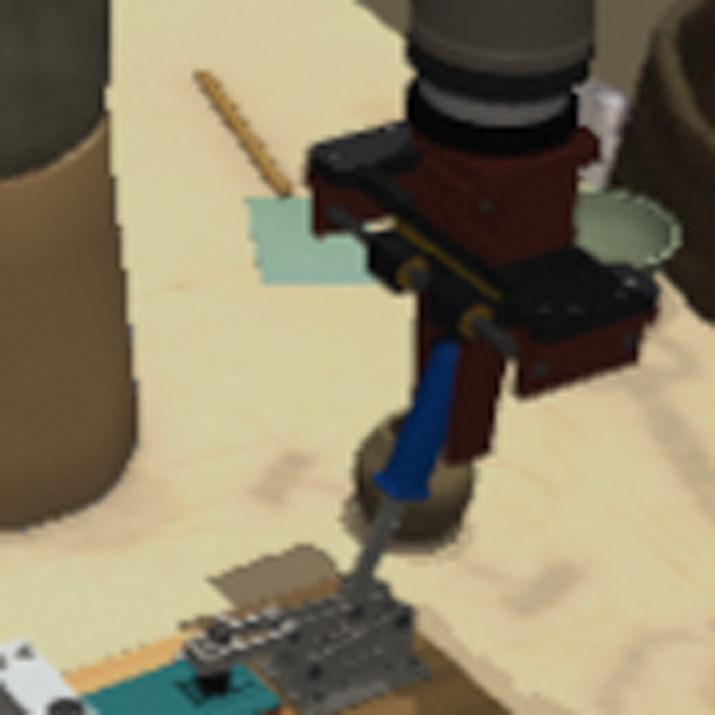

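Emit:
{"method": "arm_command", "body": {"moves": [[0.001,-0.0124,-0.0041,0,1],[0.002,-0.0242,-0.0096,0,1],[0.0025,-0.0353,-0.0165,0,1],[0.003,-0.0455,-0.0246,0,1],[0.004,-0.0546,-0.034,0,1],[0.0045,-0.0626,-0.0444,0,1],[0.005,-0.068,-0.0535,0,1],[0.005,-0.07,-0.057,0,1]]}}

```text
clock: 6.15
ee_pos: [545.0, -179.1, 88.6]
tcp_rot: [0.004, 0.682, 0.731, -0.001]
force: [0.5, -13.3, 15.0]
width: 0.2
```

Run:
```python
from h import *
s=capture("scene"); crop(s,300,100,130,130,5.5,"pics/s5c.png")
o=observe();print(o["ee_pos"],o["force"],o["width"],o["torque"])
```

```text
[ 545.1168502  -179.2234533    88.35733354] [  3.267803   -15.3581778   12.71897539] 0.20242778001981104 [-2.50374025 -0.42363725  0.34146817]
```

View pics/s5c.png

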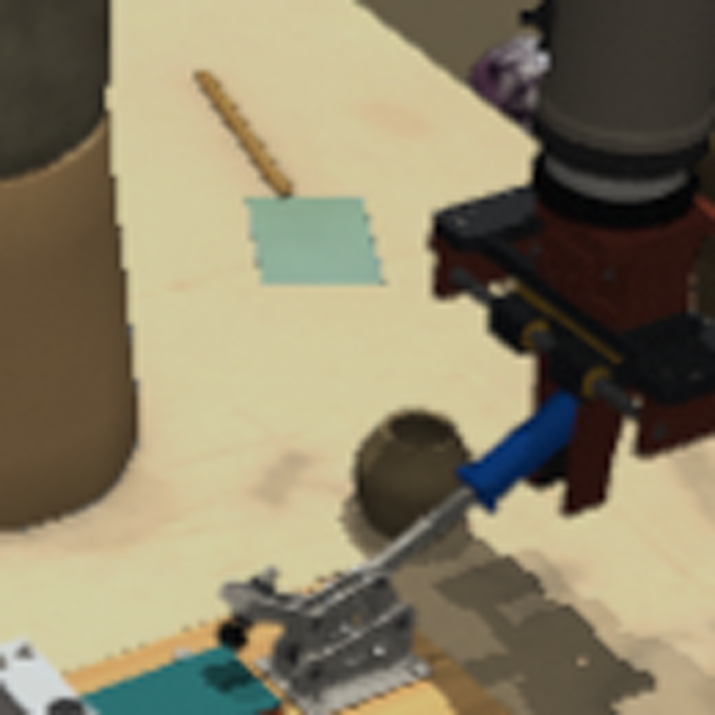

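```bash
cat > jig.py <<'E'
from h import *
J=np.array([526.0,59.5]);YAW=.073
def W(P):
    P=np.atleast_2d(np.array(P,float)); c,s=np.cos(YAW),np.sin(YAW); return np.stack([J[0]+c*P[:,0]-s*P[:,1],J[1]+s*P[:,0]+c*P[:,1],P[:,2]],1)
def toj(P):
    P=np.atleast_2d(np.array(P,float));c,s=np.cos(YAW),np.sin(YAW);d=P[:,:2]-J; return np.stack([c*d[:,0]+s*d[:,1],-s*d[:,0]+c*d[:,1],P[:,2]],1)
def hp(a,dy,dz): # handle point
    c,s=np.cos(a),np.sin(a); return W([0,-136+c*dy-s*dz,44+s*dy+c*dz])[0]
E
python3 - <<'E'
from jig import *
for a in (.0,.8,.9,1,1.1,1.2,1.3): print(a,(proj("scene",hp(a,24,64))-[300,100])*5.5,(proj("scene",hp(a,24,142))-[300,100])*5.5, hp(a,24,103))
print(toj(observe()["ee_pos"]))
E
```

```text
0.0 [[357.02252257 505.60350603]] [[371.51056018 363.69688352]] [534.16874028 -52.2017085  147.        ]
0.8 [[448.96577068 477.82995546]] [[557.12538074 349.95940776]] [ 540.08864944 -133.15225215  132.97733724]
0.9 [[458.51142615 479.89075251]] [[573.3632054  360.16440294]] [ 540.71569625 -141.72667089  126.82567256]
1 [[467.26628083 483.14904168]] [[587.46433656 372.63021321]] [ 541.2948179  -149.64574719  119.84644114]
1.1 [[475.14798715 487.55844705]] [[599.33319354 387.1754025 ]] [ 541.820228   -156.83035628  112.10937715]
1.2 [[482.08526138 493.06126763]] [[608.90258866 403.60448135]] [ 542.28667682 -163.20871191  103.69178677]
1.3 [[488.01825119 499.5896037 ]] [[616.13211908 421.71159536]] [ 542.68950377 -168.71708366   94.6777758 ]
[[   1.65459766 -239.48194802   88.35733354]]
```

Emit:
{"method": "arm_command", "body": {"moves": [[0,0,0,0,0.6],[0,0,0,0,0.6],[-0.001,0.01,0.01,0,0.6],[-0.003,0.022,0.019,0,0.6],[-0.003,0.022,0.019,0,1],[-0.003,0.022,0.019,0,1],[-0.003,0.022,0.019,0,1],[-0.003,0.022,0.019,0,1]]}}

```text
clock: 7.0
ee_pos: [542.4, -149.2, 106.3]
tcp_rot: [0.002, 0.68, 0.734, 0.002]
force: [7.2, 3.6, -1.6]
width: 0.203
```

Emit:
{"method": "arm_command", "body": {"moves": [[0,-0.003,-0.004,0,1],[0,-0.006,-0.008,0,1],[0,-0.009,-0.012,0,1],[0,-0.012,-0.017,0,1],[0,-0.0145,-0.022,0,1],[0,-0.0145,-0.022,0,1],[0,-0.0145,-0.022,0,1],[0,-0.0145,-0.022,0,1]]}}

```text
clock: 7.8
ee_pos: [543.8, -165.4, 84.9]
tcp_rot: [0.003, 0.68, 0.733, 0.002]
force: [8.7, -1.1, -0.3]
width: 0.203
```

Run:
```python
from h import *
s=capture("scene"); crop(s,300,100,130,130,5.5,"pics/s6c.png")
o=observe();print(o["ee_pos"],o["force"],o["width"],o["torque"])
```

```text
[ 543.71546318 -165.43742951   84.89860712] [ 7.7379493  -1.50359924  0.75419504] 0.20257170618921772 [-0.1171157  -1.52854251  0.24636365]
```

View pics/s6c.png

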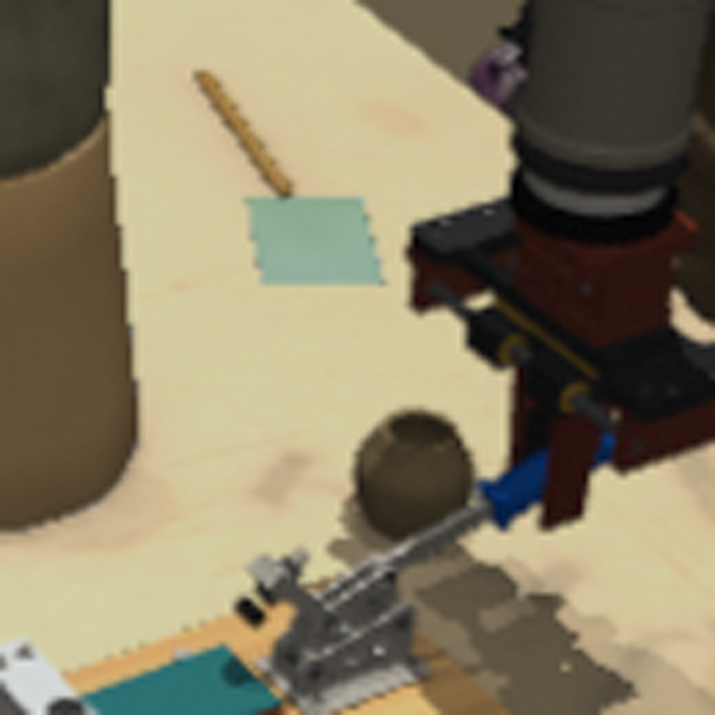

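Emit:
{"method": "arm_command", "body": {"moves": [[-0.001,-0.002,-0.003,0,1],[-0.001,-0.003,-0.006,0,1],[-0.001,-0.003,-0.006,0,0.5],[-0.001,-0.003,-0.006,0,0.4],[-0.001,-0.003,-0.006,0,0.3],[-0.001,-0.003,0.03,0,0.3],[-0.001,-0.003,0.075,0,0.3],[-0.001,-0.003,0.12,0,0.2]]}}

```text
clock: 8.65
ee_pos: [537.5, -168.0, 204.0]
tcp_rot: [-0.001, 0.68, 0.733, -0.001]
force: [0.7, -0.5, 0.9]
width: 0.712
```

Run:
```python
from h import *
s=capture("scene"); crop(s,280,130,130,130,5.5,"pics/s7c.png")
t=capture("top"); crop(t,290,150,135,90,5.8,"pics/t7c.png")
o=observe();print(o["ee_pos"],o["force"],o["width"],o["qpos"])
```

```text
[ 541.81116915 -168.68928075  209.23900915] [ 0.44850729  0.85316915 -0.14090445] 0.7853630531458967 [ 0.54517938  0.36035577 -0.44131595  1.82874003  0.18374056  0.98300072
  0.1013132 ]
```

View pics/s7c.png

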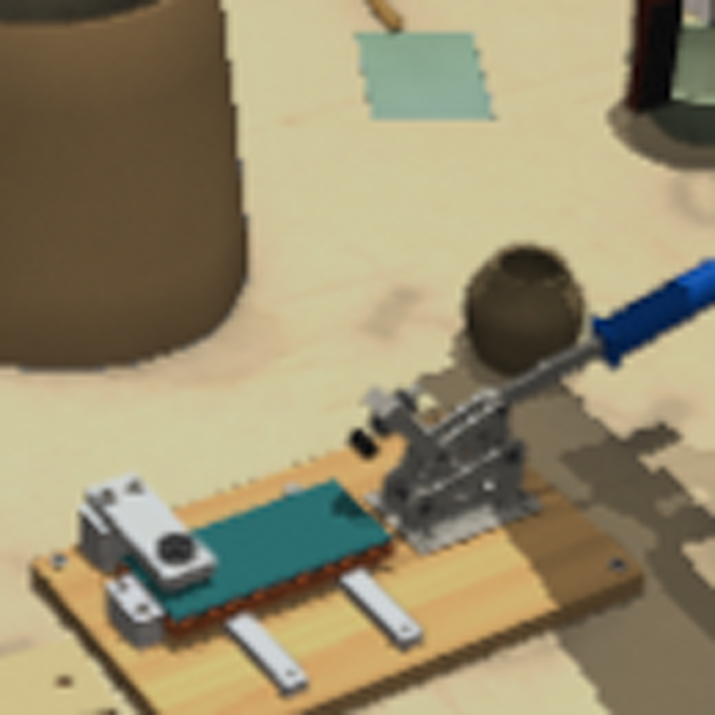

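View pics/t7c.png

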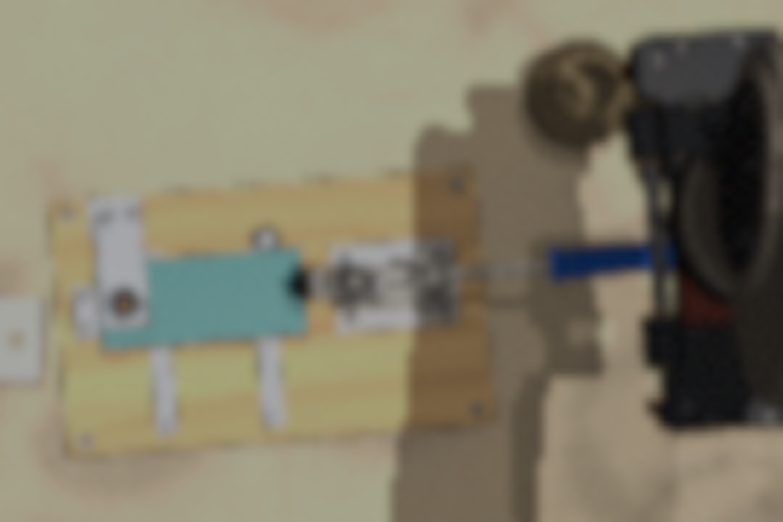

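Emit:
{"method": "arm_command", "body": {"moves": [[-0.004,0.045,0,0,0],[-0.008,0.09,0,0,0],[-0.012,0.135,0,0,0],[-0.015,0.18,0,0,0],[-0.0155,0.225,0,0,0],[-0.0155,0.225,-0.03,0,0],[-0.0155,0.225,-0.07,0,0],[-0.0155,0.225,-0.09,0,0]]}}

```text
clock: 9.55
ee_pos: [520.7, 56.6, 110.0]
tcp_rot: [-0.002, 0.68, 0.733, -0.002]
force: [0.4, -0.5, -0.6]
width: 1.003
```

Run:
```python
from jig import *
s=capture("scene"); crop(s,270,120,130,130,5.5,"pics/s8c.png")
o=observe();print(o["ee_pos"],o["force"],o["width"],o["qpos"],toj(o["ee_pos"]))
```

```text
[519.38699851  56.14515136 107.92622078] [-1.79835332  0.33095072 -1.93029968] 0.9988395064115998 [ 0.17535096  0.44663453 -0.49699301  1.99745212  0.29625882  0.77671983
 -0.42110616] [[ -6.84007547  -2.86359315 107.92622078]]
```

View pics/s8c.png

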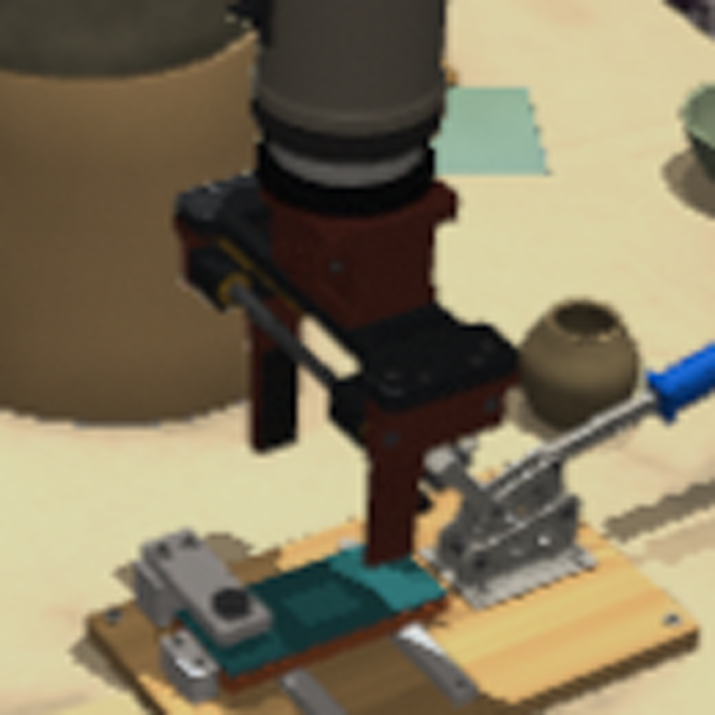

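Run:
```python
from jig import *
s=capture("scene"); 
o=observe();print(o["ee_pos"],o["force"],o["dq"],toj(o["ee_pos"]))
```

```text
[520.13228127  56.23108806 110.01187581] [-0.36962145 -0.96344601  0.9094568 ] [ 0.01527995 -0.05141716 -0.01869786 -0.05229461 -0.02521356  0.03868347
  0.02180678] [[ -6.09050982  -2.83224266 110.01187581]]
```

Emit:
{"method": "arm_command", "body": {"moves": [[0.006,0,0,0,0],[0.006,0,-0.01,0,0],[0.006,0,-0.025,0,0],[0.006,0,-0.04,0,0],[0.006,0,-0.055,0,0],[0.006,0,-0.07,0,0],[0.006,0,-0.076,0,0],[0.006,0,-0.076,0,0]]}}

```text
clock: 10.45
ee_pos: [528.4, 57.0, 36.4]
tcp_rot: [-0.001, 0.68, 0.733, -0.001]
force: [-0.7, 0.6, 0.2]
width: 0.999
```

Run:
```python
from jig import *
s=capture("scene"); crop(s,270,120,130,130,5.5,"pics/s9c.png")
o=observe();print(o["ee_pos"],o["force"],o["width"],o["qpos"],toj(o["ee_pos"]))
```

```text
[528.97063446  57.15501677  37.20199686] [ 0.08187947  0.62983556 -0.12012226] 1.0039883353531456 [ 0.12114679  0.56406115 -0.43585037  2.01733554  0.3867642   0.64079874
 -0.49503478] [[ 2.79169094 -2.55540156 37.20199686]]
```

View pics/s9c.png

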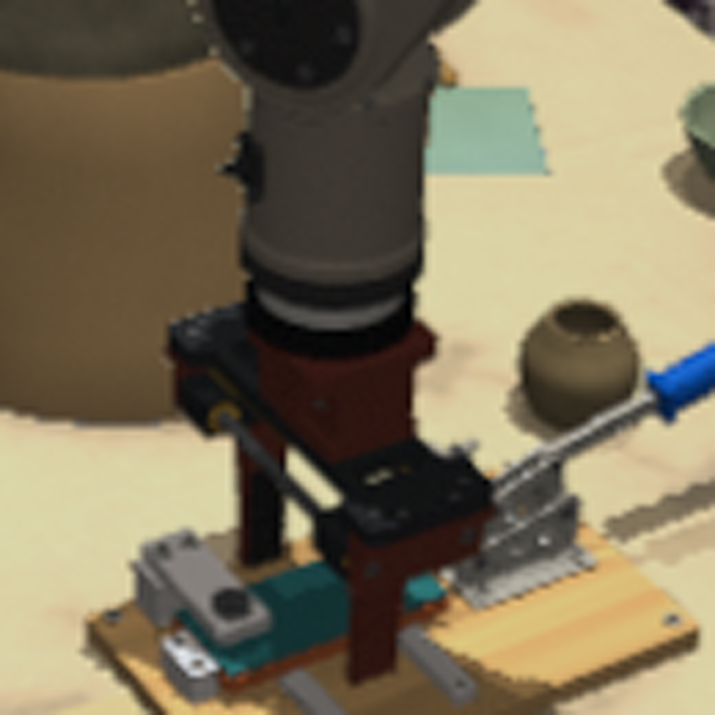

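Emit:
{"method": "arm_command", "body": {"moves": [[-0.003,0,-0.002,0,0],[-0.003,0,-0.002,0,0.2],[-0.003,0,-0.002,0,0.3],[-0.003,0,-0.002,0,0.5],[-0.003,0,-0.002,0,0.6],[-0.003,0,-0.002,0,0.6],[-0.003,0,-0.002,0,0.6],[-0.003,0,-0.002,0,0.6]], "newtons": 20}}

```text
clock: 11.3
ee_pos: [525.4, 56.9, 35.7]
tcp_rot: [-0.0, 0.68, 0.733, -0.001]
force: [-4.3, 0.5, 5.8]
width: 0.588
```

Run:
```python
from jig import *
s=capture("scene"); crop(s,270,120,130,130,5.5,"pics/s10c.png")
o=observe();print(o["ee_pos"],o["force"],o["width"]*88,o["torque"],toj(o["ee_pos"]))
```

```text
[525.45460172  56.84885717  35.68166716] [-4.42720525 -0.95561153  5.20761044] 51.89763769327049 [-0.13773133  0.91711559  0.04227891] [[-0.73730729 -2.60430328 35.68166716]]
```

View pics/s10c.png

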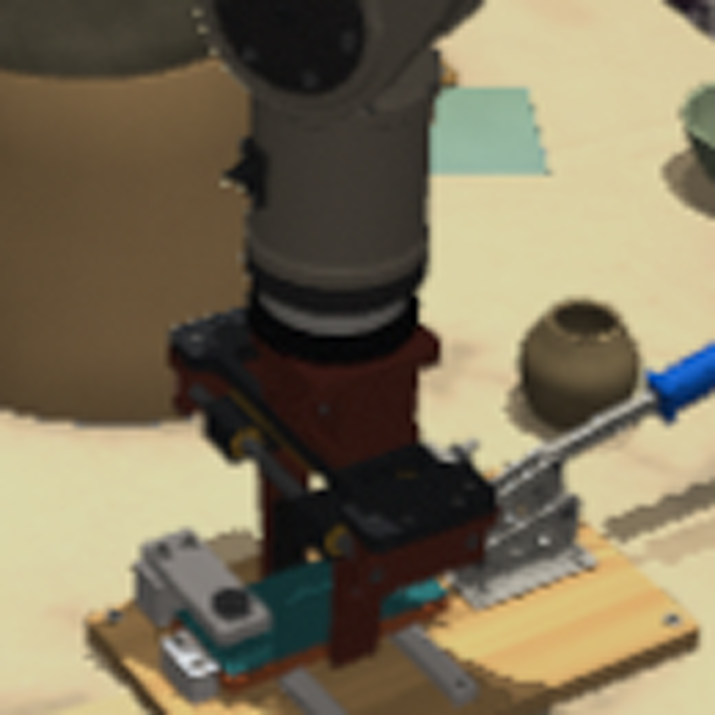

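Emit:
{"method": "arm_command", "body": {"moves": [[0,0,0.001,0,0.6],[-0.004,0,0.002,0,0.6],[-0.012,-0.001,0.003,0,0.6],[-0.022,-0.0015,0.003,0,0.6],[-0.034,-0.0025,0.003,0,0.6],[-0.046,-0.0035,0.003,0,0.6],[-0.058,-0.004,0.003,0,0.6],[-0.065,-0.005,0.003,0,0.6]], "newtons": 25}}

```text
clock: 12.15
ee_pos: [459.2, 52.2, 38.6]
tcp_rot: [-0.0, 0.68, 0.733, -0.0]
force: [-0.1, -0.2, -2.1]
width: 0.587
```

Run:
```python
from jig import *
s=capture("scene"); crop(s,270,120,130,130,5.5,"pics/s11c.png")
o=observe();print(o["ee_pos"],o["force"],o["width"]*88,o["torque"],toj(o["ee_pos"]),o["qpos"])
```

```text
[458.43493692  51.86981901  38.4576669 ] [-1.3250505  -0.4841131  -1.93025036] 51.83645035556371 [-0.09364054  0.0820722  -0.03175064] [[-67.94162453  -2.68198929  38.4576669 ]] [ 0.12489144  0.48195017 -0.44703927  2.17652423  0.38651514  0.56050532
 -0.53385449]
```

View pics/s11c.png

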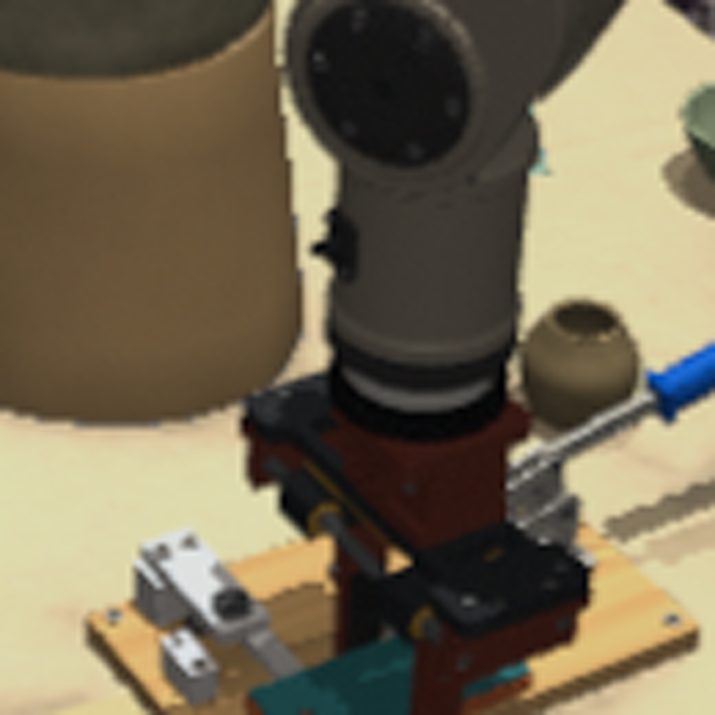

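Emit:
{"method": "arm_command", "body": {"moves": [[0,0,0.01,0,0.6],[0,0,0.03,0,0.6],[0,0,0.06,0,0.6],[0,0,0.09,0,0.6],[0.01,0,0.11,0,0.6],[0.01,0,0.12,-5,0.6],[0.01,0,0.12,-12,0.6],[0.01,0,0.12,-20,0.6]]}}

```text
clock: 13.0
ee_pos: [472.1, 52.3, 160.0]
tcp_rot: [0.0, 0.799, 0.601, 0.001]
force: [0.4, 0.3, -1.6]
width: 0.59
```

Run:
```python
from jig import *
o=observe();print(o["ee_pos"],o["force"],o["width"]*88,o["torque"],o["tcp_rot"],o["qpos"])
```

```text
[472.13252875  52.30073346 160.04594768] [ 0.41049297  0.32349177 -1.60754361] 51.9353250319441 [-0.079545   -0.00512316  0.02505084] [3.67419425e-04 7.98885963e-01 6.01481475e-01 1.05810591e-03] [ 0.17890773  0.28591999 -0.48623844  2.07164649  0.18091282  0.82162063
 -0.69413062]
```

Emit:
{"method": "arm_command", "body": {"moves": [[0,0,0,8,0.6],[0,0,0,16,0.6],[0,0,0,24,0.6],[0,0,0,32,0.6],[0,0,0,40,0.6],[0,0,0,48,0.6],[0,0,0,56,0.6],[0,0,0,64,0.6]]}}

```text
clock: 13.8
ee_pos: [471.8, 52.3, 159.5]
tcp_rot: [0.0, 0.354, 0.935, 0.0]
force: [-0.6, -0.5, -1.9]
width: 0.59
```

Emit:
{"method": "arm_command", "body": {"moves": [[0,0,0,8,0.6],[0,0,0,16,0.6],[0,0,0,24,0.6],[0,0,0,32,0.6],[0,0,0,40,0.6],[0,0,0,48,0.6],[0,0,0,56,0.6],[0,0,0,64,0.6]]}}

```text
clock: 14.6
ee_pos: [471.8, 52.1, 159.5]
tcp_rot: [0.001, -0.196, 0.981, -0.0]
force: [-0.6, 0.4, -1.6]
width: 0.588
```

Run:
```python
from jig import *
s=capture("scene"); crop(s,270,120,130,130,5.5,"pics/s12c.png")
o=observe();print(o["ee_pos"],o["force"],o["width"]*88,o["torque"],o["tcp_rot"],o["qpos"])
```

```text
[471.8152858   51.98424233 159.37209951] [-0.06966024 -0.43542969 -1.1406794 ] 51.910945613105056 [ 0.09125393 -0.13254343 -0.00619517] [ 4.04124995e-04 -1.98940558e-01  9.80011475e-01 -4.39023921e-07] [ 0.55004446  0.39608143 -0.9455605   2.05116407  0.41345613  0.89290153
  1.34627215]
```

View pics/s12c.png

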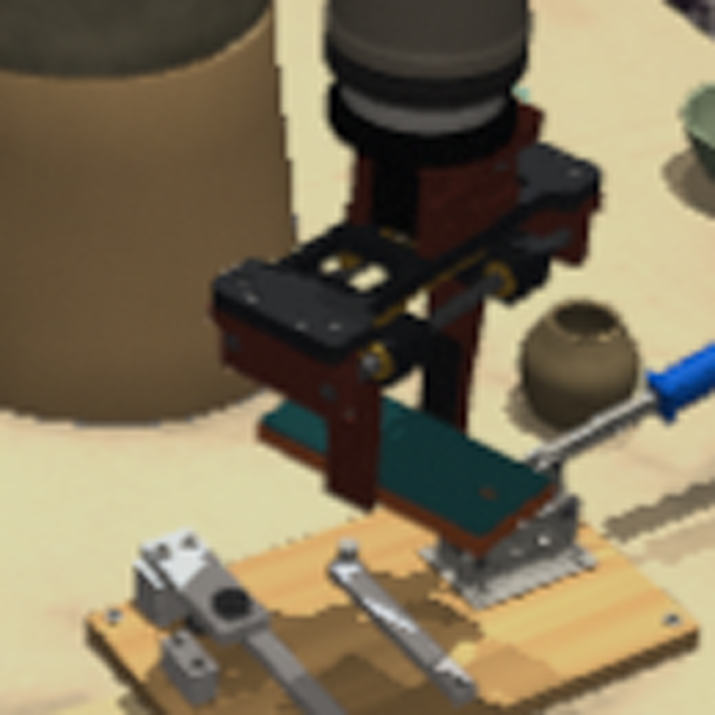

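Emit:
{"method": "arm_command", "body": {"moves": [[0,0,0,8,0.6],[0,0,0,16,0.6],[0,0,0,24,0.6],[0,0,0,32,0.6],[0,0,0,40,0.6],[0,0,0,48,0.6],[0,0,0,56,0.6],[0,0,0,64,0.6]]}}

```text
clock: 15.45
ee_pos: [471.7, 51.9, 159.3]
tcp_rot: [0.0, -0.684, 0.729, -0.0]
force: [-0.4, 1.3, -0.8]
width: 0.588
```

Emit:
{"method": "arm_command", "body": {"moves": [[0,0,0,4,0.6],[0,0,0,7,0.6],[0,0,0,8,0.6],[0,0,0,8,0.6],[0,0,0,8,0.6],[0,0,0,8,0.6],[0,0,0,8,0.6],[0,0,0,8,0.6]]}}

```text
clock: 16.25
ee_pos: [471.2, 52.0, 158.7]
tcp_rot: [0.0, 0.733, -0.68, 0.0]
force: [0.2, -0.2, -1.3]
width: 0.588
```

Run:
```python
from jig import *
s=capture("scene"); crop(s,270,120,130,130,5.5,"pics/s13c.png")
t=capture("top"); crop(t,290,150,135,90,5.8,"pics/t13c.png")
o=observe();q=o["tcp_rot"];print(o["ee_pos"],o["force"],o["width"]*88,np.degrees(2*np.arctan2(q[2],q[1])),q,o["qpos"])
```

```text
[471.22474536  52.03297048 158.67889959] [ 0.78603298  0.58931222 -1.27179557] 51.550726461402476 -85.75414645182545 [ 3.32722162e-05  7.32815228e-01 -6.80427688e-01  2.69828097e-05] [ 0.73896846  0.53931812 -1.23240875  2.04381426  0.61479587  0.99724638
  2.4071812 ]
```

View pics/s13c.png

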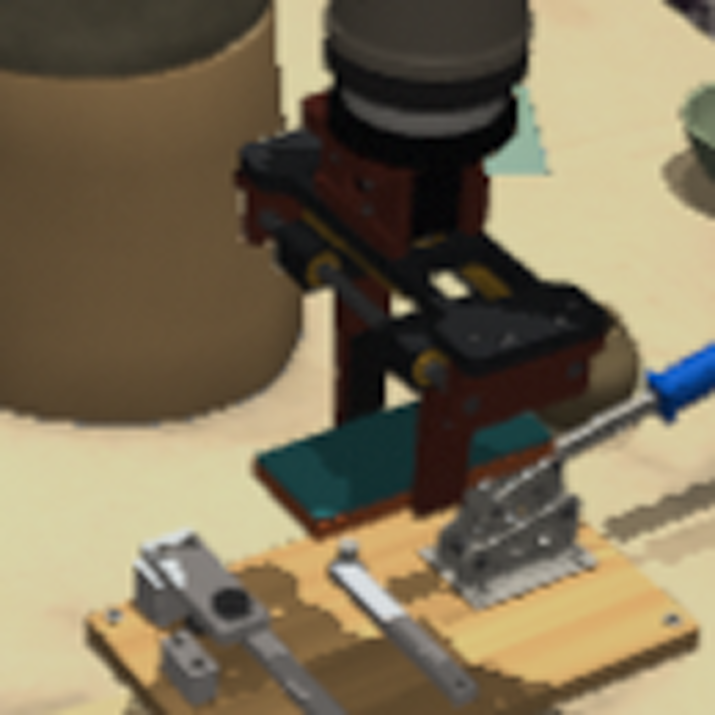

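Emit:
{"method": "arm_command", "body": {"moves": [[-0.005,-0.003,-0.02,0,0.6],[-0.011,-0.003,-0.05,0,0.6],[-0.011,-0.003,-0.08,0,0.6],[-0.011,-0.003,-0.1,0,0.6],[-0.011,-0.003,-0.11,0,0.6],[-0.011,-0.003,-0.118,0,0.6],[-0.011,-0.003,-0.119,0,0.6],[-0.011,-0.003,-0.119,0,0.6]]}}

```text
clock: 17.15
ee_pos: [460.7, 49.2, 40.2]
tcp_rot: [-0.0, 0.733, -0.68, 0.0]
force: [-0.8, -0.1, -1.4]
width: 0.583
```

Run:
```python
from jig import *
s=capture("scene"); crop(s,270,150,130,130,5.5,"pics/s14c.png")
t=capture("top"); crop(t,290,150,135,90,5.8,"pics/t14c.png")
o=observe();q=o["tcp_rot"];print(o["ee_pos"],o["force"],o["width"]*88,np.degrees(2*np.arctan2(q[2],q[1])),o["qpos"],toj(o["ee_pos"]))
```

```text
[460.86485132  49.12989059  40.40903379] [ 0.58442008  0.67108841 -1.30185447] 51.91729188908071 -85.75952531502143 [ 0.57841716  0.68201882 -1.02968109  2.14759723  0.85259342  0.80085658
  2.21019721] [[-65.71801894  -5.59184666  40.40903379]]
```

View pics/s14c.png

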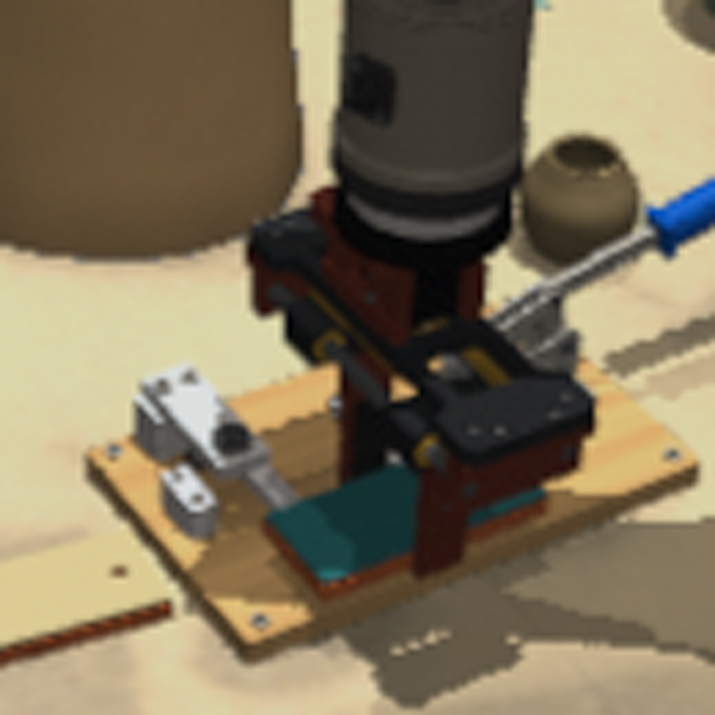

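View pics/t14c.png

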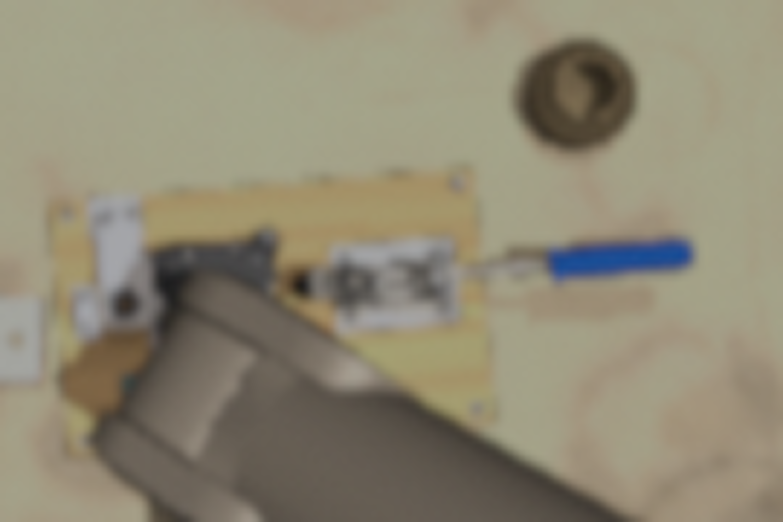

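```bash
python3 - <<'E'
from jig import *
for uv in((330.9,255.1),(318.7,244.5)): print(toj(onz("scene",uv,39.7)))
# reference: end stop top corner near (0..)? stop near-face top: bush top
for P in [(-17,60,34),(-17,74,34),(-13,31,49),(-13,57,49),(0,44,54)]: print(P,(proj("scene",W(P))-[270,150])*5.5)
E
python3 -c "
import cv2
i=cv2.imread('pics/s14c.png'); cv2.imwrite('pics/s14d.png',cv2.resize(i[340:620,120:420],None,fx=2.5,fy=2.5))"
```

```text
[[-96.90464751  47.48736748  39.7       ]]
[[-50.48116349  53.43251379  39.7       ]]
(-17, 60, 34) [[216.81866697 490.61958404]]
(-17, 74, 34) [[189.76867193 500.59178   ]]
(-13, 31, 49) [[268.44734128 439.98133745]]
(-13, 57, 49) [[218.68843333 458.05082175]]
(0, 44, 54) [[229.34501004 424.27511582]]
```

View pics/s14d.png

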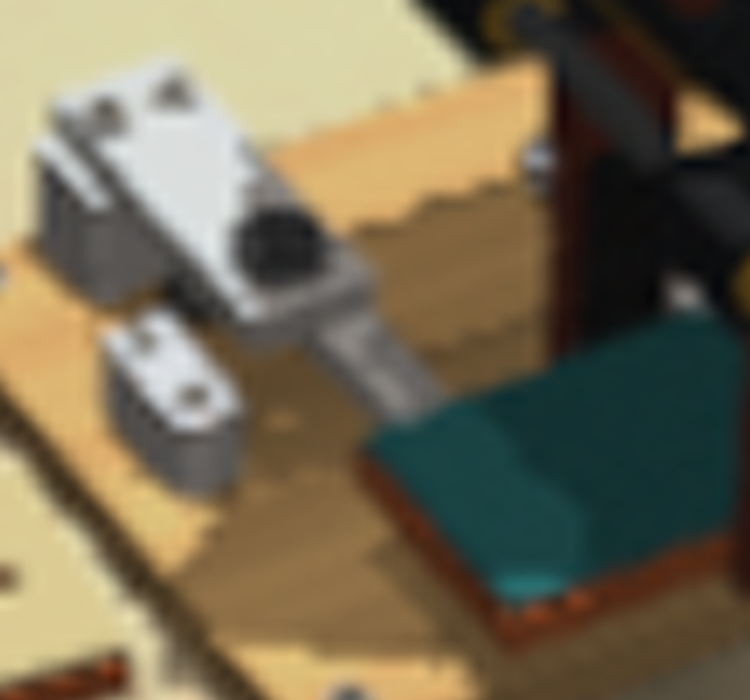

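Run:
```python
from jig import *
for b in (0,-2.7):
  for uv in((328.2,255.8+b),(318.7,244.2+b)): print(toj(onz("scene",uv,39.7)))
```

```text
[[-95.8522202   54.36472846  39.7       ]]
[[-49.54174413  52.87072155  39.7       ]]
[[-87.85503282  49.41682766  39.7       ]]
[[-41.02604216  47.77815512  39.7       ]]
```

Emit:
{"method": "arm_command", "body": {"moves": [[0.004,0,-0.002,0,0.6],[0.012,0.001,-0.003,0,0.6],[0.022,0.0015,-0.003,0,0.6],[0.032,0.0025,-0.003,0,0.6],[0.042,0.003,-0.003,0,0.6],[0.05,0.0035,-0.003,0,0.6],[0.056,0.004,-0.003,0,0.6],[0.058,0.0042,-0.003,0,0.6]]}}

```text
clock: 18.05
ee_pos: [519.0, 53.4, 36.6]
tcp_rot: [-0.0, 0.733, -0.68, -0.0]
force: [-0.4, 0.3, -1.2]
width: 0.591
```

Run:
```python
from jig import *
s=capture("scene"); crop(s,285,205,70,60,11,"pics/s15c.png")
o=observe();q=o["tcp_rot"];print(o["ee_pos"],o["force"],o["width"]*88,np.degrees(2*np.arctan2(q[2],q[1])),o["qpos"],toj(o["ee_pos"]))
```

```text
[518.78864551  53.36670298  36.62734898] [-0.06300315  0.51982942 -1.26391402] 52.21708004023084 -85.75663905233898 [ 0.53652908  0.7518262  -0.99930907  2.01742442  0.85524746  0.86465628
  2.26212153] [[-7.6394815  -5.59100066 36.62734898]]
```

View pics/s15c.png

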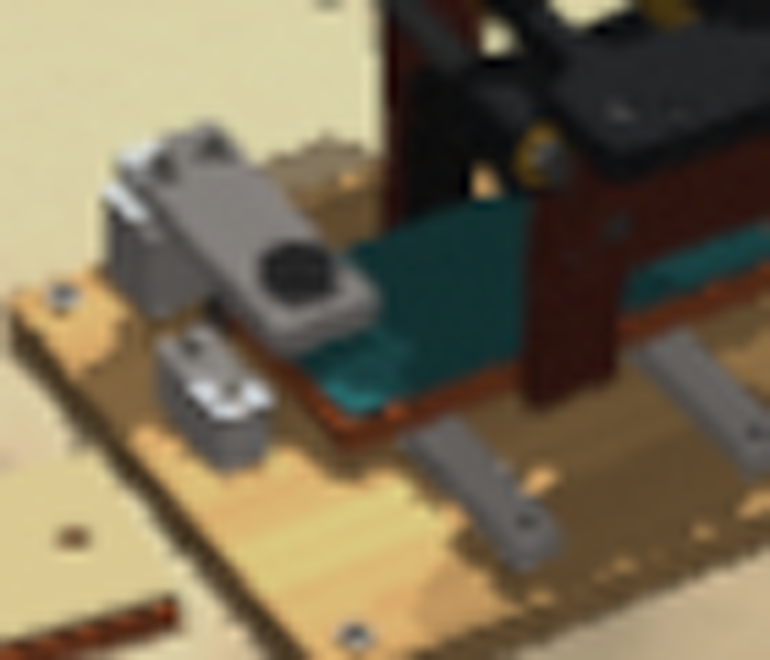

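Emit:
{"method": "arm_command", "body": {"moves": [[0,0,-0.0005,0,0.6],[0.0015,0,-0.001,0,0.6],[0.003,0.0002,-0.001,0,0.6],[0.0045,0.0003,-0.001,0,0.6],[0.0055,0.0004,-0.001,0,0.6],[0.0065,0.0005,-0.001,0,0.6],[0.0075,0.0005,-0.001,0,0.6],[0.0085,0.0006,-0.001,0,0.6]]}}

```text
clock: 18.9
ee_pos: [525.7, 53.8, 35.7]
tcp_rot: [0.001, 0.733, -0.68, -0.0]
force: [-10.0, -2.1, 11.2]
width: 0.589
```

Run:
```python
from jig import *
for i in range(2):
    capture("top");o=observe();q=o["tcp_rot"];print(o["ee_pos"],o["force"],o["torque"],o["width"]*88,np.degrees(2*np.arctan2(q[2],q[1])),toj(o["ee_pos"]))
```

```text
[525.62999942  53.7987132   35.73395804] [-7.38766854 -2.04160604  9.26386731] [-0.09364935  1.42753681  0.0860728 ] 52.043075171305574 -85.72682704694262 [[-0.78483953 -5.65911641 35.73395804]]
[525.61968558  53.80670273  35.73854843] [-7.55697932 -0.3957531   7.57546151] [-0.07071088  1.43072448 -0.01722487] 51.98773267859773 -85.72284248150467 [[-0.79454319 -5.65039592 35.73854843]]
```

Emit:
{"method": "arm_command", "body": {"moves": [[-0.0008,0,0.0005,0,0.6],[-0.001,0.001,0.0005,0,0.6],[-0.001,0.002,0.0005,0,0.6],[-0.001,0.003,0.0005,0,0.6],[-0.001,0.004,0.0005,0,0.6],[-0.0012,0.0045,0.0005,0,0.6],[-0.0012,0.005,0.0005,0,0.6],[-0.0012,0.005,0.0005,0,0.6]]}}

```text
clock: 19.8
ee_pos: [525.2, 58.3, 35.8]
tcp_rot: [0.001, 0.733, -0.681, -0.0]
force: [-3.3, -2.2, -1.5]
width: 0.592
```

Run:
```python
from jig import *
for i in range(2):
    s=capture("scene");o=observe();q=o["tcp_rot"];print(o["ee_pos"],o["force"],o["torque"],o["width"]*88,np.degrees(2*np.arctan2(q[2],q[1])),toj(o["ee_pos"]))
crop(s,285,205,70,60,11,"pics/s16c.png")
```

```text
[525.21312219  58.55223266  35.83403504] [-2.57963355 -2.60185947 -2.08985986] [-0.38878217  0.6501775   0.03067363] 51.97397906980466 -85.75350011292153 [[-0.85390769 -0.88785206 35.83403504]]
[525.23121348  58.70074638  35.86273016] [-3.240201  -2.9080263 -2.260905 ] [-0.37510526  0.64006571  0.08091844] 51.75349191252733 -85.75086985757547 [[-0.82503271 -0.74105337 35.86273016]]
```

View pics/s16c.png

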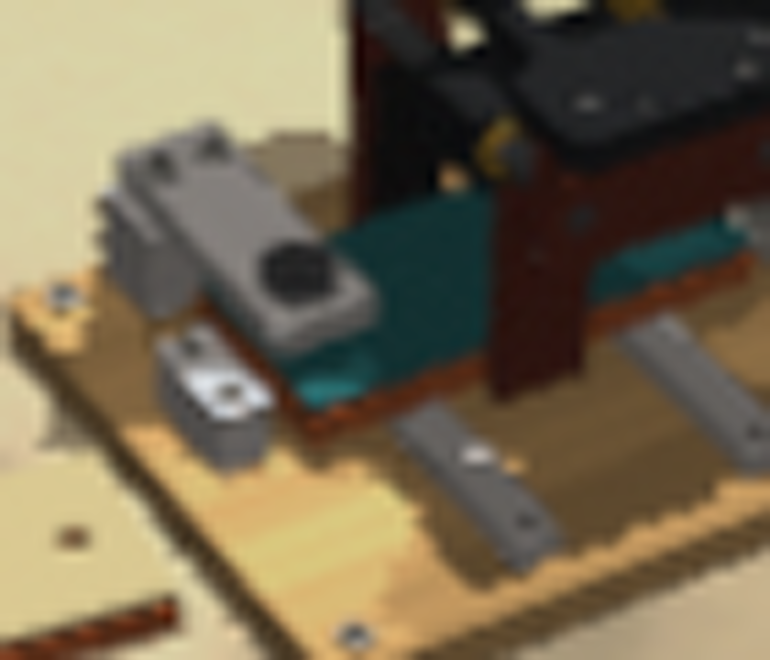

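Emit:
{"method": "arm_command", "body": {"moves": [[0,0.0005,0,0,0.6],[0,0.001,0,0,0.6],[0,0.0015,0,0,0.6],[0,0.002,0,0,0.6],[-0.0002,0.0025,0,0,0.6],[-0.0002,0.003,0,0,0.6],[-0.0002,0.0035,0,0,0.6],[-0.0002,0.004,0,0,0.6]]}}

```text
clock: 20.7
ee_pos: [524.9, 62.6, 36.0]
tcp_rot: [0.0, 0.733, -0.68, -0.0]
force: [-4.2, -3.5, -1.3]
width: 0.591
```

Run:
```python
from jig import *
for i in range(2):
    s=capture("scene");o=observe();q=o["tcp_rot"];print(o["ee_pos"],o["force"],o["torque"],o["width"]*88,np.degrees(2*np.arctan2(q[2],q[1])),toj(o["ee_pos"]))
crop(s,285,205,70,60,11,"pics/s17c.png")
```

```text
[524.93551883  62.72873543  36.01038775] [-4.49574925 -3.51884139 -1.32675959] [-0.61206441  0.89006819  0.08041837] 51.821866639802806 -85.74293499489738 [[-0.82615771  3.29777441 36.01038775]]
[524.92877059  62.71236419  36.01567312] [-4.45388869 -2.60340404 -2.17314702] [-0.56754782  0.90529482  0.04002047] 52.083226413901635 -85.74465937693584 [[-0.83408202  3.28193896 36.01567312]]
```

View pics/s17c.png

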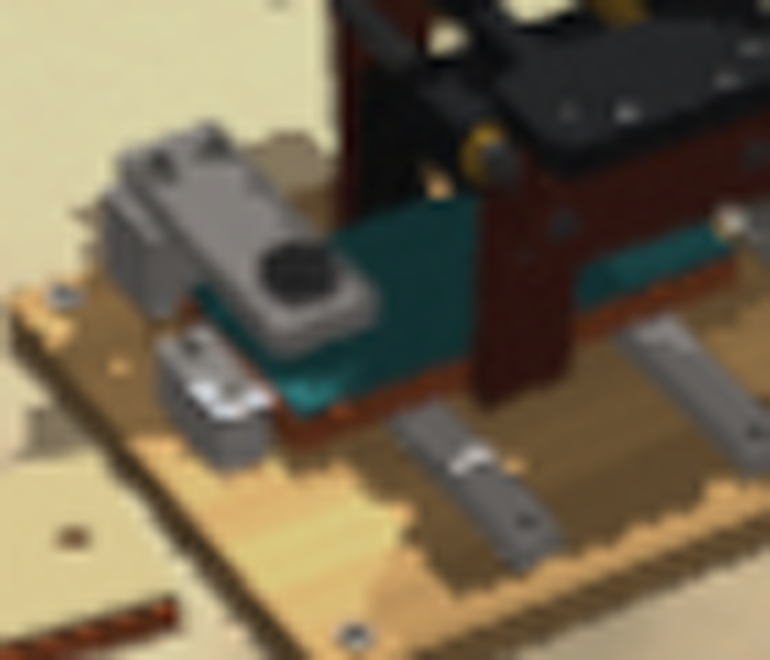

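Emit:
{"method": "arm_command", "body": {"moves": [[0,0.0005,0,0,0.6],[0,0.001,0,0,0.6],[0,0.0015,0,0,0.6],[0,0.002,0,0,0.6],[0,0.002,0,0,0.6],[0,0.002,0,0,0.6],[0,0.002,0,0,0.6],[0,0.002,0,0,0.6]]}}

```text
clock: 21.6
ee_pos: [524.9, 63.6, 36.0]
tcp_rot: [0.001, 0.733, -0.681, 0.0]
force: [-5.2, -5.9, -0.1]
width: 0.592
```

Run:
```python
from jig import *
for i in range(2):
    s=capture("scene");o=observe();q=o["tcp_rot"];print(o["ee_pos"],o["force"],o["torque"],o["width"]*88,np.degrees(2*np.arctan2(q[2],q[1])),toj(o["ee_pos"]))
crop(s,285,205,70,60,11,"pics/s18c.png")
```

```text
[524.8850302   63.60967461  35.97447343] [-3.80590578 -6.34614574  0.71992066] [-1.1468274   0.92077375  0.01183043] 51.84840695735573 -85.77401218836339 [[-0.81226042  4.18004977 35.97447343]]
[524.87100147  63.63768292  35.94846989] [-5.4445847  -5.97448407 -0.59649536] [-1.08157245  0.98315085  0.06314169] 52.089304755822724 -85.77234315022088 [[-0.82420899  4.20900667 35.94846989]]
```

View pics/s18c.png

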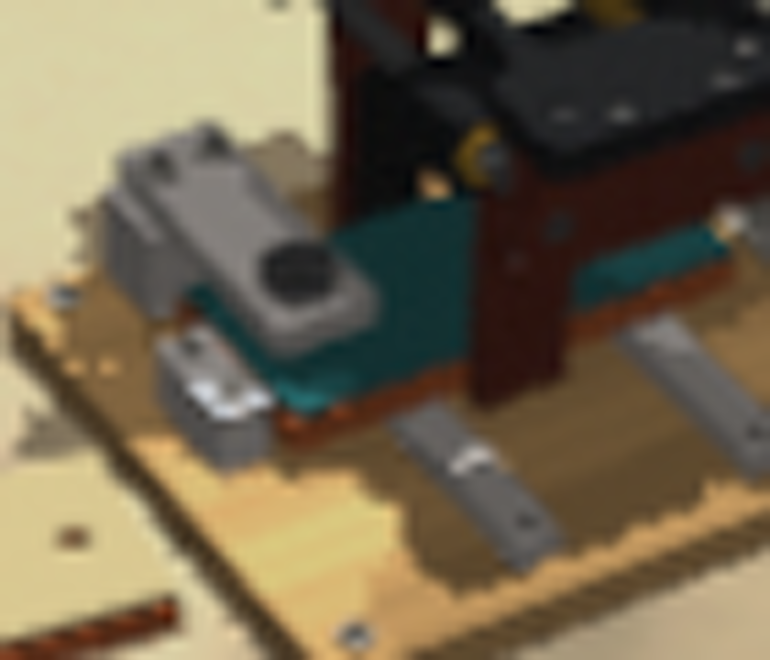

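Emit:
{"method": "arm_command", "body": {"moves": [[0,0,-0.0005,0,0.6],[0,0,-0.0005,0,0.5],[0,0,-0.0005,0,0.4],[0,0,-0.0005,0,0.3],[0,0,-0.0005,0,0.2],[0,0,0,0,0.1],[0,0,0,0,0.1],[0,0,0.004,0,0.1]]}}

```text
clock: 22.5
ee_pos: [525.4, 65.0, 40.1]
tcp_rot: [-0.0, 0.733, -0.68, -0.0]
force: [0.0, -0.2, 0.4]
width: 0.9
```

Run:
```python
from jig import *
s=capture("scene");o=observe();print(o["ee_pos"],o["force"],o["width"]*88,toj(o["ee_pos"]))
crop(s,285,185,80,80,9,"pics/s19c.png")
```

```text
[525.71189742  65.18802133  40.87174893] [ 0.1440384  -0.24166702  0.12735009] 79.19568302505832 [[ 0.1275216   5.69388514 40.87174893]]
```

View pics/s19c.png

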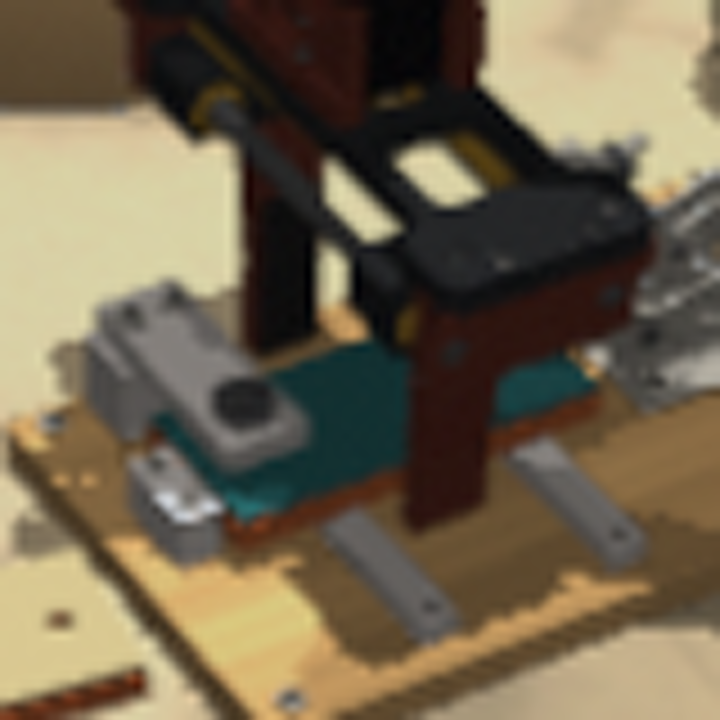

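Emit:
{"method": "arm_command", "body": {"moves": [[0,0,0.01,0,0],[0,0,0.04,0,0],[0,0,0.08,0,0],[0,0,0.12,0,0],[0,0,0.16,-6,0],[0,0,0.175,-14,0],[0,-0.01,0.175,-22,0],[0,-0.03,0.175,-30,0]]}}

```text
clock: 23.35
ee_pos: [525.5, 36.4, 217.0]
tcp_rot: [0.001, -0.531, 0.848, -0.0]
force: [-1.0, 0.4, -0.8]
width: 1.0
```

Run:
```python
from jig import *
s=capture("scene");t=capture("top");o=observe();q=o["tcp_rot"];print(o["ee_pos"],o["force"],o["qpos"],np.degrees(2*np.arctan2(q[2],q[1])))
crop(s,285,185,80,80,9,"pics/s20c.png");crop(t,290,150,135,90,5.8,"pics/t20c.png")
```

```text
[525.45367496  32.38883878 215.72750829] [-0.04507121 -1.16533624 -0.31783834] [ 0.68612912  0.47305279 -1.10881195  1.87941186  0.48088014  1.08933826
  2.07574334] 243.99004723620627
```

View pics/s20c.png

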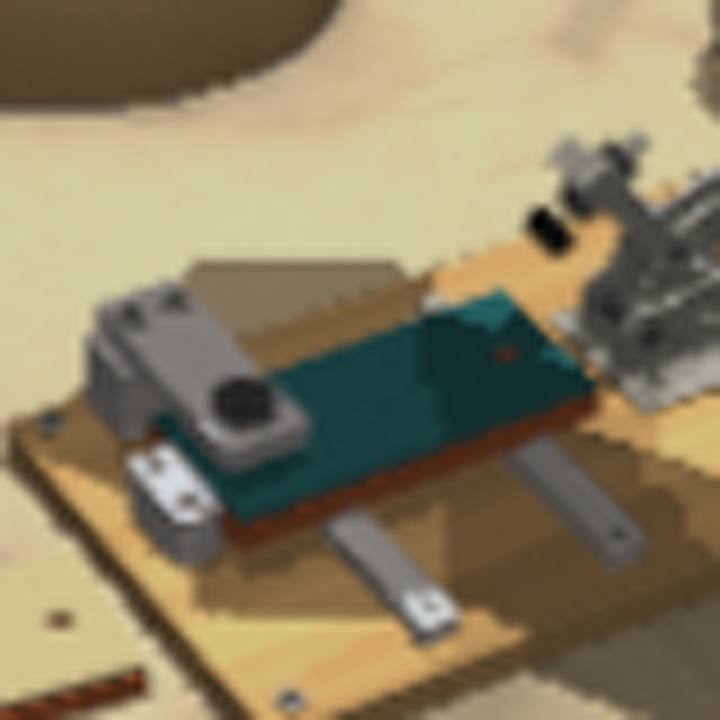

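View pics/t20c.png

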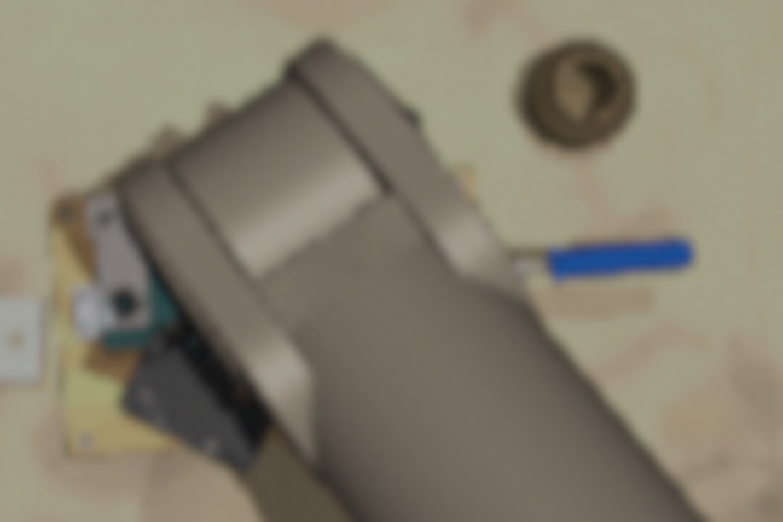

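Run:
```python
from jig import *
for uv,z in(((384.7,195),82),((397,194.2),90),((409.2,193.3),99)): p=onz("top",uv,z); print(p,toj(p))
for a in(1.2,1.3,1.35): print(hp(a,24,64),hp(a,24,103),hp(a,24,142))
```

```text
[ 542.19578446 -134.57695742   82.        ] [[   1.99761191 -194.74131145   82.        ]]
[ 544.29133248 -172.35747865   90.        ] [[   1.33204967 -232.57405035   90.        ]]
[ 546.59434014 -209.08253475   99.        ] [[   0.95037507 -269.36926626   99.        ]]
[ 539.63551768 -126.95599786   89.55983435] [ 542.28667682 -163.20871191  103.69178677] [ 544.93783596 -199.46142596  117.8237392 ]
[ 539.94868943 -131.2383986    84.24532148] [ 542.68950377 -168.71708366   94.6777758 ] [ 545.43031811 -206.19576872  105.11023011]
[ 540.09035744 -133.17560785   81.43378856] [ 542.86577527 -171.12747104   89.97504936] [ 545.64119311 -209.07933424   98.51631016]
```

Emit:
{"method": "arm_command", "body": {"moves": [[0,-0.02,0,-8,0],[0.001,-0.04,0,-16,0],[0.003,-0.06,0,-24,0],[0.005,-0.08,0,-32,0],[0.007,-0.1,0,-40,0],[0.009,-0.12,0,-48,0],[0.011,-0.14,0,-56,0],[0.013,-0.16,0,-64,0]]}}

```text
clock: 24.25
ee_pos: [538.5, -124.7, 215.3]
tcp_rot: [-0.0, -0.002, 1.0, 0.0]
force: [-0.5, -0.3, 0.2]
width: 1.001
```

Emit:
{"method": "arm_command", "body": {"moves": [[0.001,-0.02,0,-8,0],[0.003,-0.035,0,-16,0],[0.004,-0.042,0,-24,0],[0.004,-0.042,0,-32,0],[0.004,-0.042,0,-40,0],[0.004,-0.042,0,-48,0],[0.004,-0.042,0,-56,0],[0.004,-0.042,0,-64,0]]}}

```text
clock: 25.05
ee_pos: [542.5, -165.6, 215.1]
tcp_rot: [-0.0, 0.528, 0.849, 0.0]
force: [-0.6, -0.3, 0.7]
width: 1.003
```

Emit:
{"method": "arm_command", "body": {"moves": [[0,0,0,-8,0],[0,0,0,-16,0],[0,0,0,-22,0],[0,0,0,-22,0],[0,0,0,-22,0],[0,0,0,-22,0.3],[0,0,0,-22,0.3],[0,0,0,-22,0.3]]}}

```text
clock: 25.85
ee_pos: [542.3, -167.2, 215.1]
tcp_rot: [-0.0, 0.68, 0.733, 0.0]
force: [0.1, 0.3, -0.4]
width: 0.768
```

Run:
```python
from jig import *
s=capture("scene");o=observe();q=o["tcp_rot"];print(o["ee_pos"],o["force"],o["qpos"],np.degrees(2*np.arctan2(q[2],q[1])),o["width"])
crop(s,285,130,130,130,5.5,"pics/s21c.png")
```

```text
[ 542.2914882  -167.23182763  215.11582346] [-0.08189781 -0.18900698 -0.0177415 ] [ 0.58092716  0.36642539 -0.49096345  1.81320252  0.20051109  1.01130483
  0.08540461] 94.29177108686616 0.7267189635169676
```

View pics/s21c.png

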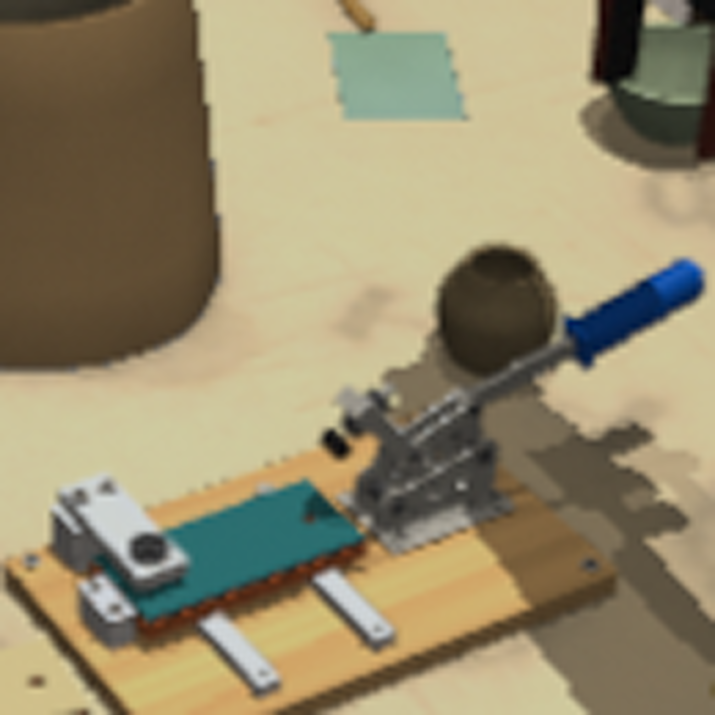

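Run:
```python
from h import *
a=cv2.imread("pics/scene0.png"); b=capture("scene"); cv2.imwrite("pics/scene_s.png",b)
out=np.hstack([cv2.resize(x[205:260,290:365],None,fx=5.3,fy=9,interpolation=cv2.INTER_CUBIC) for x in(a,b)]); cv2.imwrite("pics/cmp.png",out)
# edge location along lines: near long-side front edge and right end
for n,x in(("a",a),("b",b)):
    g=x.astype(float)
    m=((g[...,0]+g[...,1])/2-g[...,2]>25)[205:260,295:360]
    ys,xs=np.where(m); print(n,m.sum(),[ (np.where(m[:,c])[0].max()+205) if m[:,c].any() else None for c in range(12,60,4)],[ (np.where(m[r])[0].max()+295) if m[r].any() else None for r in range(8,40,3)])
```

```text
a 410 [np.int64(236), np.int64(241), np.int64(240), np.int64(239), np.int64(237), np.int64(236), np.int64(234), np.int64(233), np.int64(231), np.int64(230), np.int64(228), None] [None, None, None, np.int64(345), np.int64(348), np.int64(349), np.int64(341), np.int64(333), np.int64(325), np.int64(317), None]
b 460 [np.int64(236), np.int64(241), np.int64(240), np.int64(239), np.int64(237), np.int64(236), np.int64(234), np.int64(233), np.int64(231), np.int64(230), np.int64(228), None] [None, None, np.int64(342), np.int64(344), np.int64(348), np.int64(349), np.int64(341), np.int64(333), np.int64(325), np.int64(317), None]
```

View pics/cmp.png

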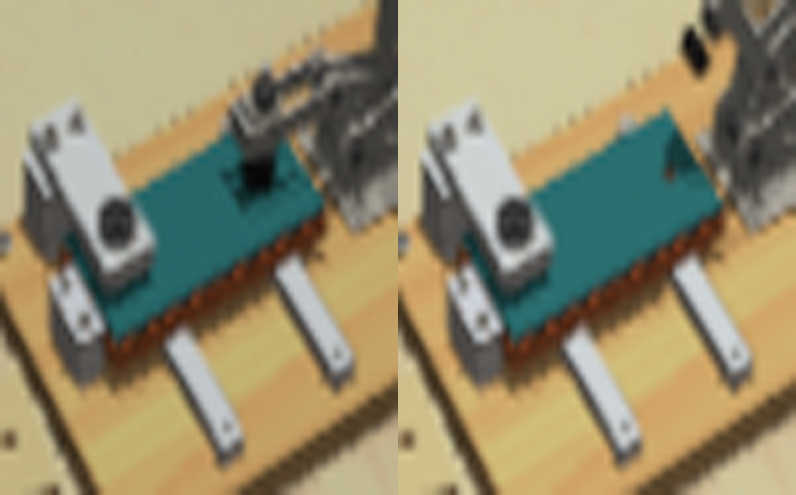

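Emit:
{"method": "arm_command", "body": {"moves": [[0.001,-0.004,-0.03,0,0.3],[0.001,-0.004,-0.07,0,0.3],[0.001,-0.004,-0.1,0,0.3],[0.001,-0.004,-0.12,0,0.4],[0.001,-0.004,-0.13,0,0.6],[0.001,-0.004,-0.13,0,0.8],[0.001,-0.004,-0.13,0,1],[0.001,-0.004,-0.13,0,1]], "newtons": 15}}

```text
clock: 26.75
ee_pos: [544.3, -171.4, 86.5]
tcp_rot: [0.001, 0.68, 0.733, 0.001]
force: [-0.0, 0.6, -0.0]
width: 0.284
```

Emit:
{"method": "arm_command", "body": {"moves": [[0,0,0,0,1],[0,0,0,0,1],[0,0,0,0,1],[0,0,0,0,1],[0,0,0,0,1],[0,0,0,0,1],[0,0,0,0,1],[0,0,0,0,1]], "newtons": 30}}

```text
clock: 27.55
ee_pos: [544.3, -171.4, 86.3]
tcp_rot: [0.001, 0.68, 0.733, 0.0]
force: [0.1, 0.2, 6.6]
width: 0.2
```

Run:
```python
from jig import *
o=observe();p=o["ee_pos"];print(p,o["force"],o["width"]*88,o["torque"],toj(p))
# arc targets for TCP from current pose: gp=(tcp z+5)
for a0 in (1.35,):
    gp=toj(p+[0,0,5])[0]; r=gp[1:]-[-136,44]; Rr=np.hypot(*r); th=np.arctan2(-r[0],r[1]); print(Rr,th)
    for d in np.arange(0,1.36,.135):
        t=th-d; print(round(d,3),np.round([-Rr*np.sin(t)-r[0],Rr*np.cos(t)-r[1]],1))
```

```text
[ 544.28122343 -171.42021007   86.32264489] [0.06290627 0.24785818 6.60142516] 17.600859467418726 [-0.12316253  0.11396295  0.25371039] [[   1.3903274  -231.6385407    86.32264489]]
106.70596603195396 1.111311527215804
0.0 [-0. -0.]
0.135 [ 7.2 12.4]
0.27 [16.1 23.8]
0.405 [26.4 33.9]
0.54 [37.9 42.4]
0.675 [50.5 49.4]
0.81 [64.  54.6]
0.945 [78.  57.9]
1.08 [92.3 59.3]
1.215 [106.7  58.8]
1.35 [120.9  56.4]
```

Emit:
{"method": "arm_command", "body": {"moves": [[0,0.0033,0.0063,0,1],[-0.0005,0.0072,0.0124,0,1],[-0.001,0.0161,0.0238,0,1],[-0.002,0.0264,0.0339,0,1],[-0.003,0.0379,0.0424,0,1],[-0.0035,0.0505,0.0494,0,1],[-0.0035,0.0505,0.0494,0,1],[-0.0035,0.0505,0.0494,0,1]]}}

```text
clock: 28.35
ee_pos: [540.0, -119.7, 135.3]
tcp_rot: [-0.0, 0.68, 0.733, 0.0]
force: [-1.5, 3.1, 7.7]
width: 0.201
```

Run:
```python
from jig import *
s=capture("scene");o=observe();print(o["ee_pos"],o["force"],o["torque"],o["width"]*88)
p=o["ee_pos"];gp=toj(p+[0,0,5])[0]; r=gp[1:]-[-136,44]; print(np.hypot(*r),.229+np.arctan2(-r[0],r[1]))
for a in(.5,.6,.7,.8): print(a,(proj("scene",hp(a,24,64))-[285,130])*5.5)
crop(s,285,130,130,130,5.5,"pics/s22c.png")
```

```text
[ 539.97076208 -119.71402465  135.25240174] [-0.68494842  2.0203809   7.14365102] [0.93933148 0.47149484 0.26794355] 18.02570005585623
105.73118961446315 0.6556670075584595
0.5 [[499.06003747 314.10557014]]
0.6 [[510.38314986 312.42362909]]
0.7 [[521.22215791 312.00066597]]
0.8 [[531.46577068 312.82995546]]
```

View pics/s22c.png

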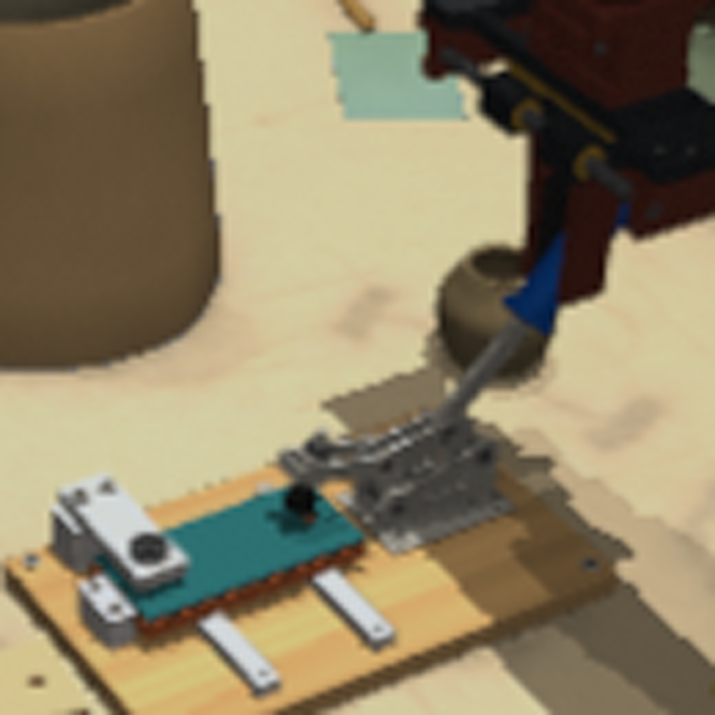

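Emit:
{"method": "arm_command", "body": {"moves": [[-0.0005,0.007,0.003,0,1],[-0.001,0.0135,0.0052,0,1],[-0.0015,0.0205,0.007,0,1],[-0.002,0.0275,0.0085,0,1],[-0.0025,0.035,0.0095,0,1],[-0.003,0.042,0.01,0,1],[-0.0035,0.049,0.01,0,1],[-0.004,0.056,0.0095,0,1]], "newtons": 45}}

```text
clock: 29.2
ee_pos: [536.0, -71.0, 144.9]
tcp_rot: [0.003, 0.682, 0.731, -0.003]
force: [-1.8, -13.9, 10.0]
width: 0.199
```

```bash
cat > st.py <<'E'
from jig import *
import sys
s=capture("scene");o=observe();print(o["ee_pos"],o["force"],o["torque"],o["width"]*88)
p=o["ee_pos"];gp=toj(p+[0,0,5])[0]; r=gp[1:]-[-136,44]; print("R,a",np.hypot(*r),.229+np.arctan2(-r[0],r[1]))
for a in(0,.1,.2,.3): print(a,(proj("scene",hp(a,24,64))-[285,130])*5.5)
crop(s,285,130,130,130,5.5,sys.argv[1])
E
python3 st.py pics/s23c.png
```

```text
[535.90070655 -69.58313571 144.85194486] [ -0.48224068 -11.97366994   6.57730853] [-3.47450422  0.01939459 -0.0055763 ] 17.506351572528974
R,a 106.05369765035631 0.16730773183025782
0 [[439.52252257 340.60350603]]
0.1 [[451.3854802 333.0422467]]
0.2 [[463.40341256 326.55213284]]
0.3 [[475.44292556 321.20007659]]
```

View pics/s23c.png

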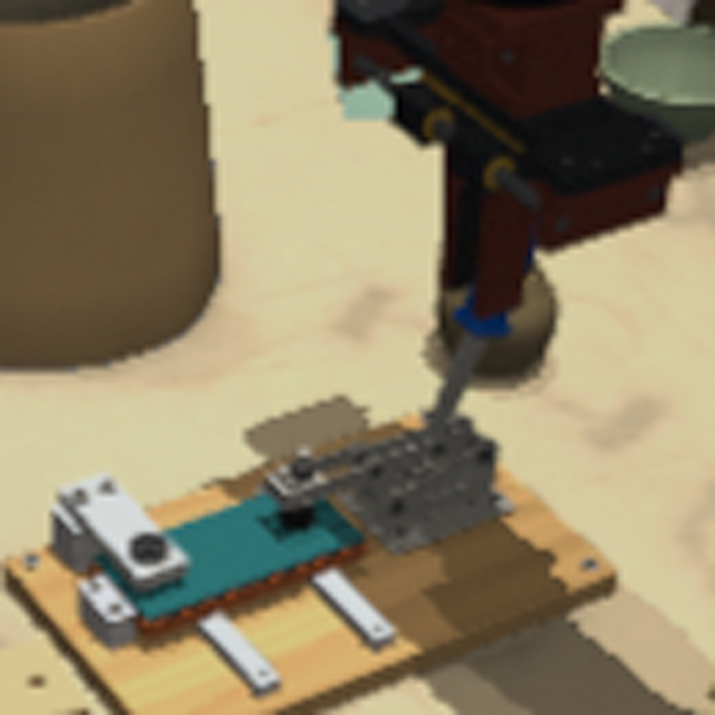

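Emit:
{"method": "arm_command", "body": {"moves": [[0,0.004,0,0,1],[-0.0005,0.008,-0.0005,0,1],[-0.001,0.012,-0.0015,0,1],[-0.001,0.016,-0.002,0,1],[-0.001,0.02,-0.003,0,1],[-0.001,0.02,-0.003,0,1],[-0.001,0.02,-0.003,0,1],[-0.001,0.02,-0.003,0,1]], "newtons": 55}}

```text
clock: 30.05
ee_pos: [534.2, -48.2, 142.1]
tcp_rot: [0.001, 0.682, 0.732, -0.002]
force: [-4.9, -6.5, 13.3]
width: 0.198
```

```bash
python3 st.py pics/s24c.png
```

```text
[534.20819    -48.21193135 142.09214884] [-4.80783947 -6.50838453 13.53404353] [-2.21147256  0.8890367  -0.09797614] 16.75981915438653
R,a 106.82070515434486 -0.035989728877497934
0 [[439.52252257 340.60350603]]
0.1 [[451.3854802 333.0422467]]
0.2 [[463.40341256 326.55213284]]
0.3 [[475.44292556 321.20007659]]
```

View pics/s24c.png

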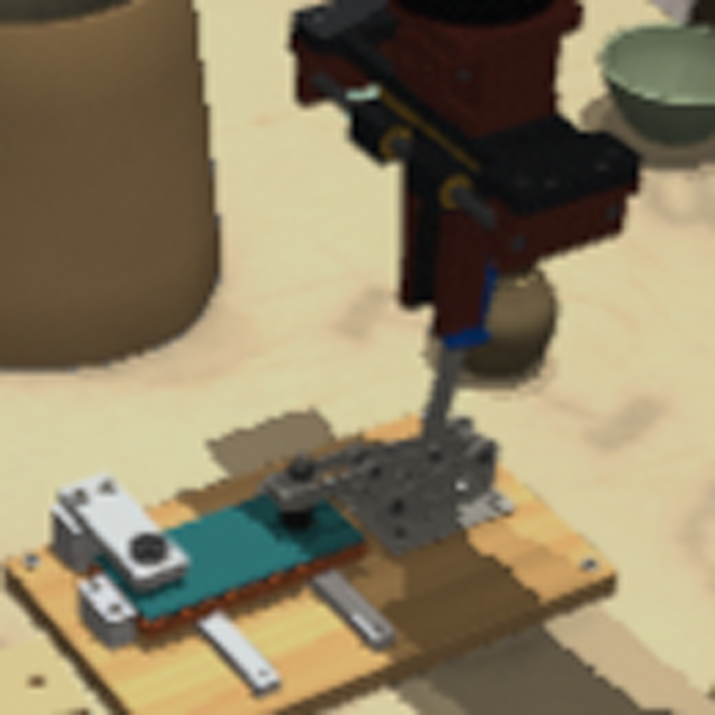

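Emit:
{"method": "arm_command", "body": {"moves": [[0,0.003,0,0,1],[0,0.006,0,0,1],[-0.0005,0.009,0,0,1],[-0.0005,0.012,0,0,1],[-0.001,0.015,0,0,1],[-0.001,0.015,0,0,1],[-0.001,0.015,0,0,1],[-0.001,0.015,0,0,1]], "newtons": 60}}

```text
clock: 30.9
ee_pos: [532.8, -31.9, 139.1]
tcp_rot: [-0.001, 0.682, 0.732, -0.001]
force: [6.8, -4.0, -14.7]
width: 0.153
```

```bash
python3 st.py pics/s25c.png
```

```text
[532.80155065 -31.88786644 139.06474464] [  5.32743503  -3.18505214 -14.53863217] [-0.80403538 -1.09159021 -0.33469976] 13.652217458738297
R,a 109.4564500835958 -0.18827455781276195
0 [[439.52252257 340.60350603]]
0.1 [[451.3854802 333.0422467]]
0.2 [[463.40341256 326.55213284]]
0.3 [[475.44292556 321.20007659]]
```

View pics/s25c.png

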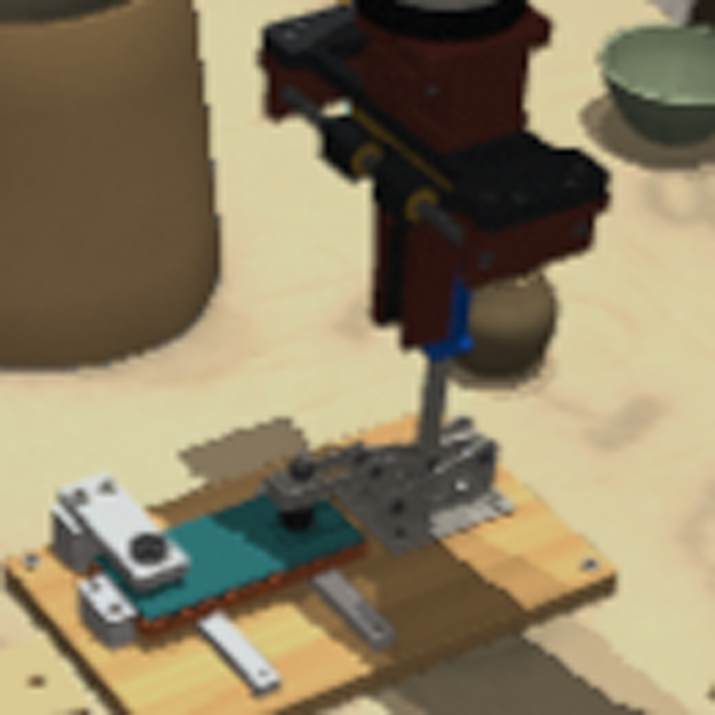

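Emit:
{"method": "arm_command", "body": {"moves": [[0,-0.005,0,0,0.6],[0,-0.005,0,0,0.4],[0,-0.005,0,0,0.3],[0,-0.005,0.02,0,0.3],[0,-0.005,0.05,0,0.3],[0,-0.005,0.085,0,0.3],[0,-0.04,0.085,0,0.5],[0.005,-0.08,0.085,0,1]], "newtons": 20}}

```text
clock: 31.75
ee_pos: [539.6, -109.2, 228.1]
tcp_rot: [0.002, 0.679, 0.734, 0.001]
force: [0.3, -0.5, -1.2]
width: 0.558
```

```bash
python3 st.py pics/s26c.png; python3 -c "
import cv2
i=cv2.imread('pics/scene0.png')[130:260,285:415]; j=cv2.imread('pics/s26c.png'); i=cv2.resize(i,(j.shape[1],j.shape[0]),interpolation=cv2.INTER_CUBIC)
import numpy as np; cv2.imwrite('pics/cmp2.png',cv2.resize(np.hstack([i,j])[150:600],None,fx=.55,fy=.9))"
```

```text
[ 539.38524504 -119.00742816  226.94356793] [ 1.05532761 -5.67472578 -0.07879174] [-0.45581364 -0.07596249  0.03090104] 44.73449330842104
R,a 192.8016993986639 0.45396262590872993
0 [[439.52252257 340.60350603]]
0.1 [[451.3854802 333.0422467]]
0.2 [[463.40341256 326.55213284]]
0.3 [[475.44292556 321.20007659]]
```

View pics/cmp2.png

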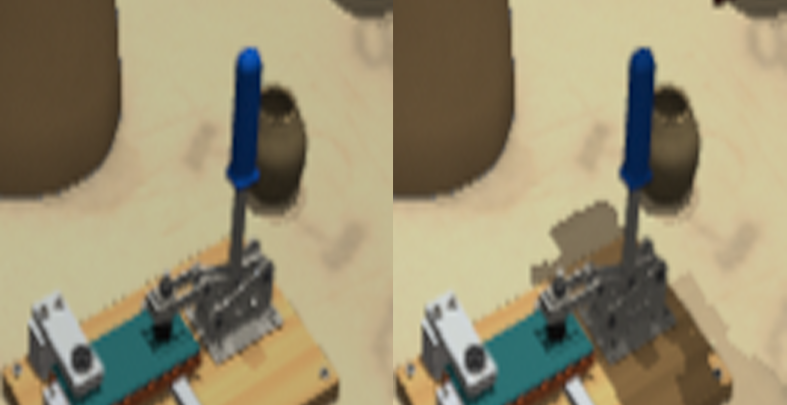

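Run:
```python
from jig import *
a=cv2.imread("pics/scene0.png"); b=capture("scene"); t=capture("top"); cv2.imwrite("pics/scene_e.png",b)
for x in(a,b):
    g=x.astype(int); m=(g[...,0]-g[...,2]>60)&(g[...,0]-g[...,1]>40); m[:, :340]=0; m[:, 400:]=0; m[:150]=0;m[240:]=0
    ys,xs=np.where(m); print(m.sum(),xs.mean(),ys.mean(),xs.min(),xs.max(),ys.min(),ys.max(), np.polyfit(ys,xs,1))
    m=((g[...,0]+g[...,1])/2-g[...,2]>25)[205:260,295:360]
    print([ (np.where(m[:,c])[0].max()+205) if m[:,c].any() else None for c in range(12,60,4)],[ (np.where(m[r])[0].max()+295) if m[r].any() else None for r in range(17,40,3)])
o=observe();print(o["ee_pos"],o["force"],o["width"])
t0=cv2.imread("pics/top0.png"); cv2.imwrite("pics/cmp3.png",np.vstack([cv2.resize(x[120:235,190:400],None,fx=2.5,fy=2.5,interpolation=cv2.INTER_CUBIC) for x in(t0,t)]))
```

```text
76 366.9342105263158 178.10526315789474 361 370 167 194 [-5.85367168e-02  3.77359908e+02]
[np.int64(236), np.int64(241), np.int64(240), np.int64(239), np.int64(237), np.int64(236), np.int64(234), np.int64(233), np.int64(231), np.int64(230), np.int64(228), None] [np.int64(345), np.int64(348), np.int64(349), np.int64(341), np.int64(333), np.int64(325), np.int64(317), None]
78 365.8974358974359 178.53846153846155 361 370 167 194 [-9.73987093e-02  3.83286852e+02]
[np.int64(236), np.int64(241), np.int64(240), np.int64(239), np.int64(237), np.int64(236), np.int64(234), np.int64(233), np.int64(231), np.int64(230), np.int64(228), None] [np.int64(345), np.int64(348), np.int64(349), np.int64(341), np.int64(333), np.int64(325), np.int64(317), None]
[ 538.70072673 -113.16685769  226.17625543] [-0.9245493   1.15672442 -0.54303751] 0.4166763799368605
```

View pics/cmp3.png

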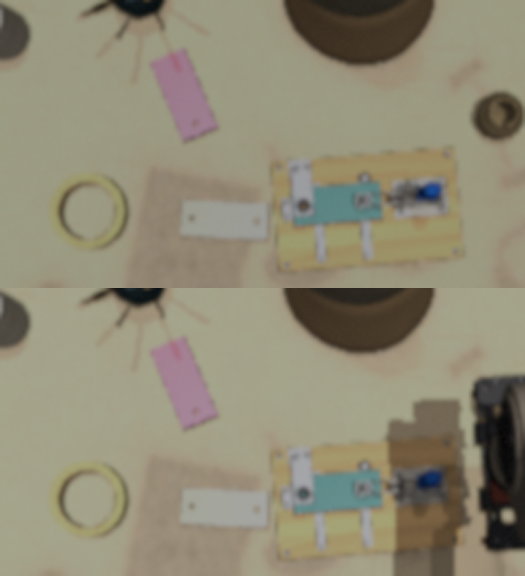

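Emit:
{"method": "arm_command", "body": {"moves": [[0,-0.02,0.01,0,0.5],[0,-0.05,0.02,0,0.5],[0,-0.08,0.03,0,0.5],[0,-0.11,0.03,0,0.5],[0,-0.11,0.03,0,0.5],[0,-0.11,0.03,0,0.5],[0,-0.11,0.03,0,0.5],[0,-0.11,0.03,0,0.5]]}}

```text
clock: 32.7
ee_pos: [539.1, -217.8, 256.0]
tcp_rot: [-0.0, 0.679, 0.734, 0.0]
force: [-0.1, 0.1, -1.0]
width: 0.496
```

Run:
```python
from jig import *
b=capture("scene"); crop(b,270,150,140,130,5.5,"pics/s27c.png")
a=cv2.imread("pics/scene0.png")
for x in(a,b):
    g=x.astype(int); m=(g[...,0]-g[...,2]>60)&(g[...,0]-g[...,1]>40); m[:, :340]=0; m[:, 400:]=0; m[:150]=0;m[240:]=0
    ys,xs=np.where(m); print(m.sum(),xs.mean(),ys.mean(),xs.min(),xs.max(),ys.min(),ys.max())
o=observe();print(o["ee_pos"],o["force"],o["clock"])
```

```text
76 366.9342105263158 178.10526315789474 361 370 167 194
143 366.6923076923077 180.0909090909091 361 370 167 194
[ 539.04974017 -218.08301037  256.06723713] [-0.3759191   0.23020624  1.32859127] 32.75
```

View pics/s27c.png

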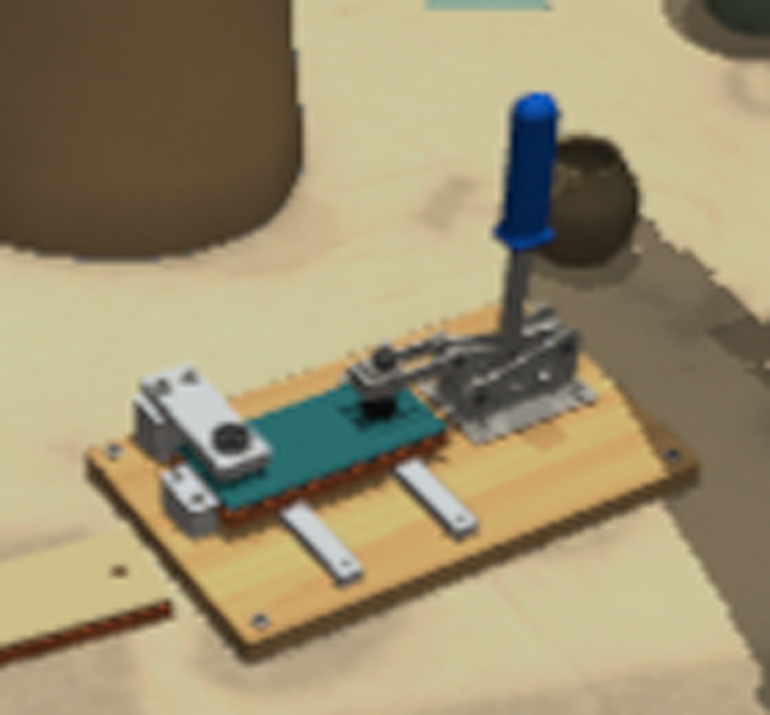

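The handle and plaque appear in the same pixel positions as at the start, with the clamp locked and the arm clear.

```bash
python3 -c "
from cell import *
print(finish_job())"
```

```text
the job is handed in; nothing more can be done
None
```

The job is handed in at about 33 s. I opened the clamp, slid the plaque out and turned it 180° in the air with the glaze up. I then slid it back in, pushed it gently home against the rear pins (about 8–10 N) and the end stop (about 6 N), and locked the clamp over centre.

**Checks that agreed:**
- **Seating:** After seating and after locking, the plaque's visible edges matched the starting picture to about a pixel. The drilled hole was visible at the clamp end, so the undrilled end is under the bush.
- **Clamp:** The handle's blue grip has the same pixel extents as when it was locked at the start (columns 361–370, rows 167–194).
- **Surroundings:** The done plaque, tape roll and pot show in the same places in the before and after pictures. The arm is clear of everything.

**What went less cleanly or disagreed:**
- **Grip slip:** The fingers slipped along the grip during opening, so I regrasped there. They slipped again in the last part of closing; the snap past dead centre was confirmed only from the pictures, not by a separate push test.
- **Height bias:** The two-camera measurement put the jig about 6 mm low. I used the stated heights instead, and the contacts I felt fitted them.

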